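Tighten an instrument cover's loose wing screws crosswise

ROBOT

A 6-joint arm with a two-finger parallel gripper is mounted at the origin on the work surface. World frame = base frame: x ahead of the robot, y to its left, z up, the work surface at z = 0. Lengths are in m, angles in rad, forces in N, time in s.
With the tool pointing down it reaches from about 0.35 to 0.875 m from the base axis. Payload 4.2 kg.
Tool frame: the origin (TCP) lies at the very end of the fingers, on their centre line; the grasp point (between the pads) lies 19 mm behind it; x points along the fingers, y is the direction in which the jaws open and shut, and the axes are right-handed (so a half turn about x gives the same grasp; the last joint's range is limited). The gripper opens to 87 mm and grips with 3 to 60 N. Pads are 19 mm wide; open, the fingers measure 117 mm over their backs; the gripper's body (75 mm by 190 mm) begins 51 mm behind the grasp point.
Start: joints at [-1.03, 0.385, 0.008, 0, -1.194, -0.259], TCP at [0.174, -0.6, 0.223] pointing down, gripper open.
Joint ranges: [-3.14, 3.14], [-1.21, 2.06], [-1.07, 1.41], [-3.16, 2.05], [-2.99, -0.16], [-3.1, 3.1]. Speed limits (rad/s): [2.79, 2.79, 3.14, 3.14, 3.14, 3.14].

INTERFACE

Orientations are given as a unit quaternion [w, x, y, z].
In Python, from bench import manip gives the robot as it stands.
- The arm moves only by the tool step_arm, never from a script. Its argument "targets" is a list of rows, each an object of numbers: "x", "y", "z": the shift along the tool's x, y, z in units of 0.25 m (1.0 is 0.25 m); "roll": the turn about the tool's x in units of 90 degrees (1.0 is 90 degrees); "fingers": the closure, from 0 (fully open) to 1 (shut). In form: [{"x": .., "y": .., "z": .., "roll": .., "fingers": ..}, ...]. A call has 1 to 5 rows; each row is the pose to reach, as a shift and turn from the pose commanded when the call began, along the tool's axes at that moment; what a row does not reach only later rows make up. A row lasts 1/12 s, in which the tool goes at most 41.7 mm and 7.16 degrees, less where a joint would pass 70% of its speed; a pose out of reach is approached as far as the arm can. A call with a number of a shift or a turn outside -1 to 1 is refused whole. A call with a gripper value outside its range is refused whole. The fingers move at their own pace and stop on an object; "newtons" is the grip in N (left out, the last holds). Time passes only in rows, so rows that repeat a pose let the fingers close. It gives the time, the measured TCP pose, the force and the opening at its end, in the units of the state.
- manip.get_state(): the state, without advancing time (a new reading comes with each control period).
- manip.snapshot(name): name is "side" or "top"; returns the picture (384x512x3 uint8, blue, green, red); there is no depth.
- manip.camera_model(name): a dict with "fx", "fy", "cx", "cy" (pixels), "k1" (the pictures are not rectified: a ray, as slopes to the right and down, at radius r is drawn at 1 + k1 r^2 times it, then the intrinsics apply), "rvec" (rotation vector, rad) and "tvec" (3), from world to camera coordinates, as OpenCV has them. Camera axes: x right, y down, z forward; pixel columns grow to the right and rows downward; lengths in m; the calibration is good to about 2 mm. A picture is of the moment at which its call begins. camera_model takes no time and is no camera call.
- manip.job_done(): hands the job in, once; it reports no verdict.
The state is a dict: "clock": time; "joint_positions": joint angles; "qvel": joint speeds; "tau": joint torques, N m; "eef_pos": TCP position; "ee_rot": TCP orientation; "ft_force": force on the tool from outside, world axes, zero at the start; "torque": the same for the moment, N m; "gripper_width": opening from 0.0 (shut) to 1.0 (fully open).
Only numpy, scipy, OpenCV 4.12 (cv2) and the standard library are available. Lean on these libraries where they do the work, as an engineer would, in place of code of your own. Each camera call takes 0.05 s, during which the arm holds its last target.

TASK

Take the fork-ended T-key from the grey tool mat and use it to tighten the two loose wing screws on the round instrument's cover evenly: turn one of them clockwise about half way and stop, go across to the facing loose one and turn it fully home (its wing pointing at the cover's centre), then return to the first and turn it fully home too. Leave the two screws that are already tight as they are, and stand the key upright back on the tool mat.

Things in the scene. Friction and masses are not known exactly. Their poses are not given: they have to be found in the camera images.
- key: Fork-ended T-key, 115 mm tall, 0.35 kg, upright on the mat. Origin: centre of its underside; z up; x along slot and T-bar. Black T-bar (take its 26 mm width): 90 (x) x 26 (y), 85 to 115 mm up; stem 18 mm round below it. Steel jaws 46 (x) x 43 (y) with a slot 15 wide, 32 deep, open below and at the ends, to drop over a wing: underside 66 to 76 mm above the bench. About 8 degrees of play each way on a wing.
- mat: Flat grey tool mat, 300 (x) x 160 (y) x 3 mm thick, fixed to the bench. Origin: centre of its underside; z up. The fork-ended key and another T-key (solid round socket, shorter 70 mm bar; it does not fit) stand on it, either way round, about 65 mm each side of its centre along x.
- housing: Round white housing fixed to the bench, turned any way; dark grey cover 172 mm across, top 60 mm above the bench (centre window to 64 mm); gland to 104 mm from the axis on its +y side. Origin: on its axis, at the bench; z up. Four wing screws stand 58 mm from the axis on its +x, +y, -x, -y sides: two facing ones loose, two tight.
- wing1 (a point): Top centre of the wing screw on the housing's +x side. x along the wing, z up. Steel wing 44 long, 9 thick, 18 high, its top 90 mm above the bench, on a 16 mm hub; turns about its own vertical axis, stays where left (friction about 0.12 N m). Tight when the wing points at the cover's centre; firm stop 7 degrees beyond. Loose: 70 to 83 degrees anticlockwise of that from above; tightens clockwise.
- wing2 (a point): Top centre of the wing screw on the housing's +y side; same screw and axes as wing1.
- wing3 (a point): Top centre of the wing screw on the housing's -x side; same screw and axes as wing1.
- wing4 (a point): Top centre of the wing screw on the housing's -y side; same screw and axes as wing1.
There are look-alikes about, which are no part of the job. What is shaped like the key but turquoise is not meant. What is shaped like the housing but blue is not meant.

How it is judged:
By the outcome, as a careful person would: the job done as asked, in the order asked, and still so for the second after the job is handed in, with the robot touching nothing.
It also fails if it takes over 69 s, if anything falls off the work surface, if the arm or the gripper's body presses on something with over 40 N, if the wrist force passes 120 N, or if a joint passes its speed limit or range.

## Working session

There is one attempt and no reset: what is moved stays moved. The work goes in short steps, Python scripts to look and compute and a tool call to move; the robot and the scene stay as the last step left them, time stands still between calls to the robot, and variables do not carry over. Pictures are saved under pics/ and viewed, and the job is handed in when it is done.

Besides the shell and the picture viewer there is one more tool, called after "Call:" by a JSON object that holds its "op" and its "data". step_arm: Moves the arm, as the interface text tells. Its arguments: {"type":"object","properties":{"targets":{"type":"array"},"newtons":{"type":"number"}},"required":["targets"]}

```bash
mkdir -p pics; ls
python3 - <<'E'
from bench import manip
import cv2
for n in("top","side"):
    im=manip.snapshot(n); cv2.imwrite(f"pics/{n}0.png",im); print(n,manip.camera_model(n))
print(manip.get_state())
E
```

```text
pics
top {'fx': 444.1767608686192, 'fy': 444.1767608686192, 'cx': 258.87213056055015, 'cy': 193.4316517570859, 'k1': -0.06686787245719052, 'rvec': array([ 2.22711989, -2.16649422,  0.07558971]), 'tvec': array([-0.07989392,  0.41322128,  1.47392278])}
side {'fx': 364.07176034494523, 'fy': 364.07176034494523, 'cx': 254.96810373796225, 'cy': 197.30785508762534, 'k1': -0.09782100323681352, 'rvec': array([ 0.13097185, -2.77447697,  1.41313233]), 'tvec': array([0.39884953, 0.11826606, 1.04284808])}
{'clock': 0.1, 'joint_positions': array([-1.03041276e+00,  3.85465487e-01,  6.77320036e-03, -4.25014799e-04,
       -1.19401575e+00, -2.58611524e-01]), 'qvel': array([ 0.00027263, -0.00186413,  0.00288252,  0.00347111, -0.00066944,
       -0.0015953 ]), 'tau': array([-5.88071885e-05, -3.91691172e+01,  1.87935966e+01,  4.23187092e+00,
        1.34918833e-02, -7.00471310e-05]), 'eef_pos': array([ 0.17365658, -0.59982975,  0.22158323]), 'ee_rot': array([ 0.69997397, -0.09856031,  0.70024241,  0.0999143 ]), 'ft_force': array([0.22050814, 0.22716116, 0.16159567]), 'torque': array([ 0.01172701, -0.00985295, -0.02117464]), 'gripper_width': 0.9954416292981949}
```

View pics/top0.png

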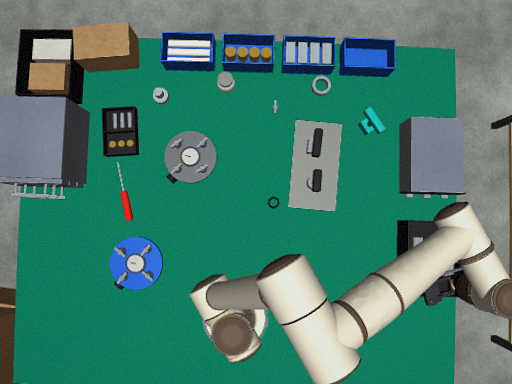

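View pics/side0.png

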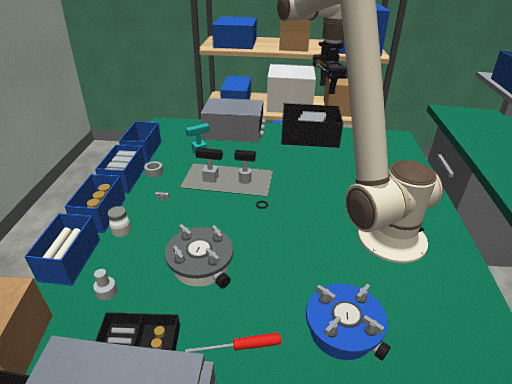

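Run:
```python
import cv2,numpy as np
t=cv2.imread("pics/top0.png");s=cv2.imread("pics/side0.png")
r=lambda a,f:cv2.resize(a,None,fx=f,fy=f,interpolation=cv2.INTER_CUBIC)
a=r(t[110:220,280:350],5)
b=r(s[135:205,175:280],5)[:,:]
c=r(t[120:200,150:230],7);d=r(s[215:295,155:245],7)
cv2.imwrite("pics/c1.png",a);cv2.imwrite("pics/c2.png",b);cv2.imwrite("pics/c3.png",c);cv2.imwrite("pics/c4.png",d)
```

```text
(no output)
```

View pics/c1.png

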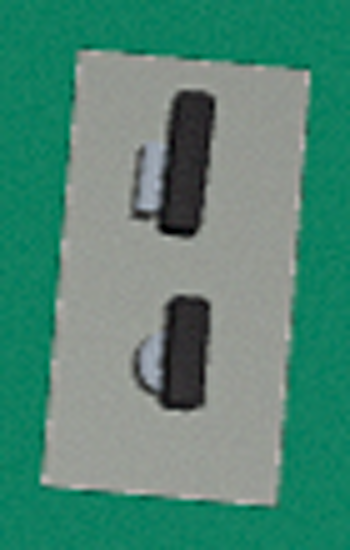

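View pics/c2.png

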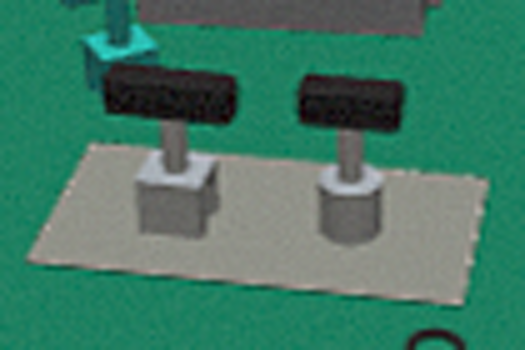

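View pics/c3.png

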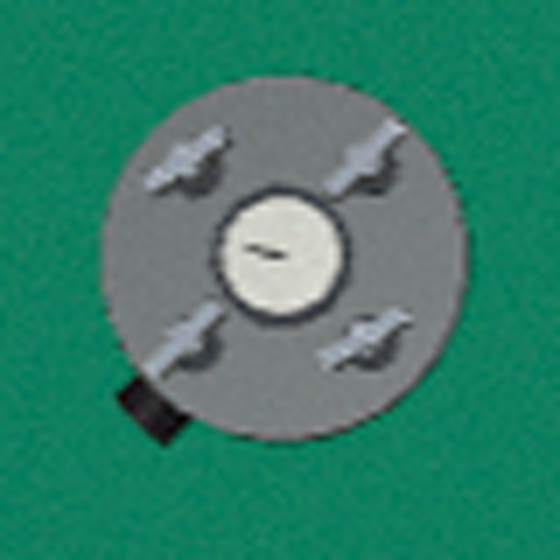

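View pics/c4.png

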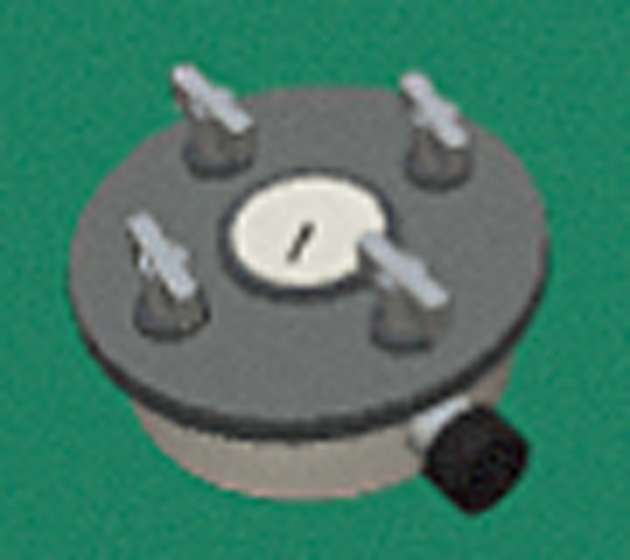

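```bash
cat > h.py <<'E'
import cv2,numpy as np
from bench import manip
from scipy.spatial.transform import Rotation as Ro
def cam(n):
    c=manip.camera_model(n);R=cv2.Rodrigues(c['rvec'])[0];return c,R,-R.T@c['tvec']
def rays(n,px):
    c,R,C=cam(n);px=np.atleast_2d(np.array(px,float))
    d=np.stack([(px[:,0]-c['cx'])/c['fx'],(px[:,1]-c['cy'])/c['fy']],1)
    u=d.copy()
    for _ in range(20): u=d/(1+c['k1']*(u**2).sum(1,keepdims=True))
    return C,np.c_[u,np.ones(len(u))]@R
def plane(n,px,z):
    C,v=rays(n,px);return C+v*((z-C[2])/v[:,2])[:,None]
def proj(n,P):
    c,R,C=cam(n);q=np.atleast_2d(P)@R.T+c['tvec'];u=q[:,:2]/q[:,2:]
    u=u*(1+c['k1']*(u**2).sum(1,keepdims=True));return u*[c['fx'],c['fy']]+[c['cx'],c['cy']]
def tri(p1,p2,n1="top",n2="side"):
    C1,a=rays(n1,p1);C2,b=rays(n2,p2);a=a[0];b=b[0]
    s=np.linalg.lstsq(np.c_[a,-b],C2-C1,rcond=None)[0]
    A=C1+s[0]*a;B=C2+s[1]*b;return (A+B)/2,np.linalg.norm(A-B)
def blobs(mask,amin=5):
    n,l,st,ce=cv2.connectedComponentsWithStats(mask.astype(np.uint8))
    return [(st[i,4],ce[i].round(1),l==i) for i in range(1,n) if st[i,4]>=amin]
def tool():
    s=manip.get_state();q=s['ee_rot'];R=Ro.from_quat([q[1],q[2],q[3],q[0]]).as_matrix()
    return s,R,np.degrees(np.arctan2(R[1,1],R[0,1]))
def go(x=None,y=None,z=None,yaw=None):
    """numbers for step_arm from measured pose; yaw = world angle deg of tool y axis"""
    s,R,psi=tool();p=s['eef_pos'];t=np.array([p[i] if v is None else v for i,v in enumerate((x,y,z))])
    d=R.T@(t-p)/.25
    r=0 if yaw is None else -((yaw-psi+180)%360-180)/90   # tool x is down
    print("clock %.2f"%s['clock'],"pos",p.round(4),"yaw %.1f"%psi,"q6 %.2f q1 %.2f"%(s['joint_positions'][5],s['joint_positions'][0]),"F",s['ft_force'].round(1),"T",s['torque'].round(2),"w %.3f"%s['gripper_width'],"tilt",R[:,0].round(4))
    print("  x %.4f y %.4f z %.4f roll %.4f"%(*d,r))
E
python3 - <<'E'
from h import *
for n in("top","side"): print(n,cam(n)[2])
t=cv2.imread("pics/top0.png");s=cv2.imread("pics/side0.png")
T=t.astype(int);hsv=cv2.cvtColor(t,cv2.COLOR_BGR2HSV)
# mat
m=(hsv[...,1]<60)&(hsv[...,2]>110);sub=np.zeros_like(m);sub[110:220,280:350]=1
b=max(blobs(m&sub),key=lambda b:b[0]);c=cv2.findContours(b[2].astype(np.uint8),0,1)[0][0]
r=cv2.minAreaRect(c);bp=cv2.boxPoints(r);W=plane("top",bp,.003);print("mat",W.mean(0),[(np.linalg.norm(W[i]-W[i-1]).round(3),np.degrees(np.arctan2(*(W[i]-W[i-1])[[1,0]])).round(1)) for i in range(4)])
# bars
k=(hsv[...,2]<75)&sub
for a,ce,mk in blobs(k,40):
    c=cv2.findContours(mk.astype(np.uint8),0,1)[0][0];r=cv2.minAreaRect(c);bp=cv2.boxPoints(r);W=plane("top",bp,.118)
    print("bar",a,ce,W.mean(0).round(4),plane("top",ce,.118).round(4),[(np.linalg.norm(W[i]-W[i-1]).round(3),np.degrees(np.arctan2(*(W[i]-W[i-1])[[1,0]])).round(1)) for i in range(2)])
hs=cv2.cvtColor(s,cv2.COLOR_BGR2HSV);k=(hs[...,2]<70);sb=np.zeros_like(k);sb[140:170,190:262]=1
for a,ce,mk in blobs(k&sb,40): print("side bar",a,ce)
print(proj("side",[[.6,-.1,.1]]))
E
```

```text
top [ 0.32864252 -0.05388259  1.49621989]
side [0.34166279 0.80594705 0.70307598]
mat [ 0.518464  -0.2562441  0.003    ] [(np.float64(0.159), np.float64(86.7)), (np.float64(0.3), np.float64(-3.6)), (np.float64(0.161), np.float64(-93.0)), (np.float64(0.3), np.float64(176.0))]
bar 240 [316.9 142.1] [ 0.5756 -0.2452  0.118 ] [[ 0.5756 -0.2452  0.118 ]] [(np.float64(0.027), np.float64(83.2)), (np.float64(0.092), np.float64(-7.4))]
bar 194 [316.4 180.3] [ 0.4561 -0.2404  0.118 ] [[ 0.4552 -0.2458  0.118 ]] [(np.float64(0.038), np.float64(86.8)), (np.float64(0.07), np.float64(-3.6))]
side bar 273 [208.3 153.3]
side bar 208 [244.7 155.1]
[[192.78086026 177.81583169]]
```

Run:
```python
from h import *
t=cv2.imread("pics/top0.png");s=cv2.imread("pics/side0.png")
print("key tri",tri([316.9,142.1],[208.3,153.3]))
hsv=cv2.cvtColor(t,cv2.COLOR_BGR2HSV)
sub=np.zeros(t.shape[:2],bool);sub[120:200,155:225]=1
dis=sub&(hsv[...,1]<90)
b=max(blobs(dis),key=lambda b:b[0]);c=cv2.findContours(b[2].astype(np.uint8),0,1)[0][0]
h=cv2.convexHull(c)
print("area",b[0],b[1])
# fit on disc edge excluding gland
P=plane("top",c[:,0].astype(float),.060)[:,:2]
for _ in range(5):
    A=np.c_[2*P,np.ones(len(P))];x=np.linalg.lstsq(A,(P**2).sum(1),rcond=None)[0];r=np.sqrt(x[2]+x[0]**2+x[1]**2)
    e=np.linalg.norm(P-x[:2],axis=1)-r;P=P[abs(e)<.004]
print("disc",x[:2],r,len(P))
w=sub&(hsv[...,2]>215)&(hsv[...,1]<60)
print(blobs(w,30)[0][:2] if blobs(w,30) else None)
# gland
g=sub&(hsv[...,2]<50)
for a,ce,mk in blobs(g,15):print("black",a,ce,plane("top",ce,.035))
# brightness in wings
v=hsv[...,2]
for th in(135,145,155,165):
  w=sub&(v>th)&(hsv[...,1]<90)
  print(th,[(a,list(ce)) for a,ce,_ in blobs(w,8)])
```

```text
key tri (array([ 0.57920702, -0.24698758,  0.10422473]), np.float64(0.0022359429769348124))
area 2185 [189.8 156.8]
disc [0.52718438 0.15926792] 0.08414075931415282 133
None
black 44 [171.3 178.3] [[0.45592572 0.22232246 0.035     ]]
135 [(np.int32(47), [np.float64(201.3), np.float64(142.0)]), (np.int32(42), [np.float64(175.7), np.float64(142.2)]), (np.int32(217), [np.float64(189.8), np.float64(156.0)]), (np.int32(45), [np.float64(175.5), np.float64(168.0)]), (np.int32(41), [np.float64(201.3), np.float64(167.7)])]
145 [(np.int32(38), [np.float64(201.5), np.float64(141.9)]), (np.int32(38), [np.float64(176.1), np.float64(142.1)]), (np.int32(213), [np.float64(189.8), np.float64(155.9)]), (np.int32(39), [np.float64(175.3), np.float64(168.0)]), (np.int32(36), [np.float64(201.1), np.float64(167.6)])]
155 [(np.int32(31), [np.float64(201.8), np.float64(141.6)]), (np.int32(31), [np.float64(175.7), np.float64(142.5)]), (np.int32(210), [np.float64(189.8), np.float64(156.0)]), (np.int32(26), [np.float64(175.6), np.float64(167.9)]), (np.int32(31), [np.float64(201.5), np.float64(167.4)])]
165 [(np.int32(23), [np.float64(201.8), np.float64(141.7)]), (np.int32(24), [np.float64(175.5), np.float64(142.4)]), (np.int32(199), [np.float64(189.8), np.float64(156.0)]), (np.int32(19), [np.float64(175.5), np.float64(167.9)]), (np.int32(26), [np.float64(201.5), np.float64(167.5)])]
```

```bash
cat > wings.py <<'E'
from h import *
def wings(im,C=None,verbose=True,n="top"):
    hsv=cv2.cvtColor(im,cv2.COLOR_BGR2HSV);v=hsv[...,2].astype(float)
    sub=np.zeros(v.shape,bool)
    if n=="top": sub[120:200,155:225]=1
    else: sub[215:295,155:245]=1
    out=[]
    for th in(140,150,160):
        w=sub&(v>th)&(hsv[...,1]<90);row=[]
        for a,ce,mk in blobs(w,12):
            if a>90: continue
            ys,xs=np.nonzero(mk);P=plane(n,np.c_[xs,ys],.089)[:,:2];wt=v[mk]-th+10
            c=np.average(P,axis=0,weights=wt);q=np.cov((P-c).T,aweights=wt);e,V=np.linalg.eigh(q)
            row.append((c,np.degrees(np.arctan2(V[1,1],V[0,1]))%180))
        out.append(row);
        if verbose: print(th,[(c.round(4).tolist(),a.round(1)) for c,a in row])
    return out
E
python3 - <<'E'
from wings import *
o=wings(cv2.imread("pics/top0.png"))
print(); o2=wings(cv2.imread("pics/side0.png"),n="side")
for r in o:
    if len(r)==4:
        c=np.array([a[0] for a in r]);print(c.mean(0));print([np.degrees(np.arctan2(*(x-c.mean(0))[::-1])).round(1) for x in c],[np.linalg.norm(x-c.mean(0)).round(4) for x in c])
E
```

```text
140 [([0.5711, 0.1196], np.float64(136.5)), ([0.5674, 0.2023], np.float64(128.2)), ([0.4847, 0.2], np.float64(136.8)), ([0.4884, 0.1175], np.float64(121.9))]
150 [([0.5718, 0.119], np.float64(136.2)), ([0.5671, 0.2025], np.float64(128.0)), ([0.4849, 0.2001], np.float64(137.1)), ([0.4883, 0.1176], np.float64(122.0))]
160 [([0.5719, 0.1184], np.float64(136.2)), ([0.5665, 0.2034], np.float64(128.3)), ([0.4853, 0.1997], np.float64(136.8)), ([0.4886, 0.1168], np.float64(122.5))]

140 [([0.5724, 0.1193], np.float64(137.1)), ([0.4898, 0.1169], np.float64(123.6)), ([0.5693, 0.2018], np.float64(127.4)), ([0.4637, 0.2632], np.float64(50.7))]
150 [([0.5722, 0.1195], np.float64(138.0)), ([0.4895, 0.1171], np.float64(123.7)), ([0.5692, 0.2019], np.float64(127.7)), ([0.4638, 0.2632], np.float64(51.3)), ([0.5059, 0.2985], np.float64(1.7))]
160 [([0.5726, 0.119], np.float64(138.1)), ([0.4895, 0.1169], np.float64(123.9)), ([0.5691, 0.2019], np.float64(127.7)), ([0.4633, 0.2628], np.float64(51.1))]
[0.52791291 0.15985836]
[np.float64(-43.0), np.float64(47.0), np.float64(137.1), np.float64(-133.0)] [np.float64(0.059), np.float64(0.058), np.float64(0.059), np.float64(0.0579)]
[0.52800892 0.15979433]
[np.float64(-43.0), np.float64(47.6), np.float64(137.0), np.float64(-133.2)] [np.float64(0.0598), np.float64(0.0579), np.float64(0.059), np.float64(0.058)]
[0.52808323 0.15960798]
[np.float64(-43.2), np.float64(48.7), np.float64(136.9), np.float64(-132.7)] [np.float64(0.0602), np.float64(0.0583), np.float64(0.0587), np.float64(0.0582)]
```

Run:
```python
from h import *
go(.5785,-.247,.25,83)
go(.5785,-.247,.25,-97)
```

```text
clock 0.10 pos [ 0.1737 -0.5998  0.2216] yaw 106.1 q6 -0.26 q1 -1.03 F [0.2 0.2 0.2] T [ 0.01 -0.01 -0.02] w 0.995 tilt [-6.0e-04  1.8e-03 -1.0e+00]
  x -0.1121 y 0.9059 z 1.9478 roll 0.2571
clock 0.10 pos [ 0.1737 -0.5998  0.2216] yaw 106.1 q6 -0.26 q1 -1.03 F [0.2 0.2 0.2] T [ 0.01 -0.01 -0.02] w 0.995 tilt [-6.0e-04  1.8e-03 -1.0e+00]
  x -0.1121 y 0.9059 z 1.9478 roll -1.7429
```

Call:
{"op": "step_arm", "data": {"targets": [{"x": -0.4,"y": 0.2,"z": 0.5,"roll": -0.4},{"x": -0.4,"y": 0.2,"z": 0.5,"roll": -0.4},{"x": -0.4,"y": 0.2,"z": 0.5,"roll": -0.4},{"x": -0.4,"y": 0.2,"z": 0.5,"roll": -0.4},{"x": -0.4,"y": 0.2,"z": 0.5,"roll": -0.4}], "newtons": 50}}

```text
invalid input
```

```bash
python3 -c "
from h import *
go(.5785,-.247,.28,-97)"
```

```text
clock 0.10 pos [ 0.1737 -0.5998  0.2216] yaw 106.1 q6 -0.26 q1 -1.03 F [0.2 0.2 0.2] T [ 0.01 -0.01 -0.02] w 0.995 tilt [-6.0e-04  1.8e-03 -1.0e+00]
  x -0.2321 y 0.9061 z 1.9478 roll -1.7429
```

Rows need every field, presumably including "fingers".

Call:
{"op": "step_arm", "data": {"targets": [{"x": -0.4,"y": 0.2,"z": 0.5,"roll": -0.4,"fingers": 0},{"x": -0.4,"y": 0.2,"z": 0.5,"roll": -0.4,"fingers": 0},{"x": -0.4,"y": 0.2,"z": 0.5,"roll": -0.4,"fingers": 0},{"x": -0.4,"y": 0.2,"z": 0.5,"roll": -0.4,"fingers": 0},{"x": -0.4,"y": 0.2,"z": 0.5,"roll": -0.4,"fingers": 0}], "newtons": 50}}

```text
clock: 0.52
eef_pos: [0.2843, -0.5168, 0.3283]
ee_rot: [0.635, -0.317, 0.633, 0.31]
ft_force: [-0.4, -1.3, 0.3]
gripper_width: 0.999
```

```bash
python3 -c "
from h import *
go(.5785,-.247,.28,-97)"
```

```text
clock 0.52 pos [ 0.2843 -0.5168  0.3283] yaw 142.6 q6 0.14 q1 -0.79 F [-0.4 -1.3  0.3] T [-0.04  0.09  0.03] w 0.999 tilt [ 0.0063 -0.008  -0.9999]
  x 0.1919 y -0.2780 z 1.5724 roll -1.3376
```

Call:
{"op": "step_arm", "data": {"targets": [{"x": 0,"y": -0.14,"z": 0.8,"roll": -0.4,"fingers": 0},{"x": 0,"y": -0.14,"z": 0.8,"roll": -0.4,"fingers": 0},{"x": 0,"y": -0.14,"z": 0.8,"roll": -0.4,"fingers": 0},{"x": 0,"y": -0.14,"z": 0.8,"roll": -0.4,"fingers": 0},{"x": 0,"y": -0.14,"z": 0.8,"roll": -0.4,"fingers": 0}]}}

```text
clock: 0.93
eef_pos: [0.4321, -0.3796, 0.3222]
ee_rot: [0.508, -0.492, 0.508, 0.492]
ft_force: [0.4, -0.6, -0.5]
gripper_width: 1.002
```

```bash
python3 -c "
from h import *
go(.5785,-.247,.28,-97)"
```

```text
clock 0.93 pos [ 0.4321 -0.3796  0.3222] yaw 178.2 q6 0.41 q1 -0.44 F [ 0.4 -0.6 -0.5] T [-0.04  0.11  0.04] w 1.002 tilt [-3.e-04  7.e-04 -1.e+00]
  x 0.1689 y -0.5684 z 0.5488 roll -0.9428
```

Call:
{"op": "step_arm", "data": {"targets": [{"x": 0.1,"y": -0.56,"z": 0.54,"roll": -0.94,"fingers": 0},{"x": 0.1,"y": -0.56,"z": 0.54,"roll": -0.94,"fingers": 0},{"x": 0.1,"y": -0.56,"z": 0.54,"roll": -0.94,"fingers": 0},{"x": 0.1,"y": -0.56,"z": 0.54,"roll": -0.94,"fingers": 0},{"x": 0.1,"y": -0.56,"z": 0.54,"roll": -0.94,"fingers": 0}]}}

```text
clock: 1.35
eef_pos: [0.5777, -0.2494, 0.2961]
ee_rot: [0.332, -0.624, 0.332, 0.625]
ft_force: [0.4, -0.1, -0.5]
gripper_width: 1.003
```

```bash
python3 -c "
from h import *
go(.5785,-.247,.25,-97)"
```

```text
clock 1.35 pos [ 0.5777 -0.2494  0.2961] yaw -146.0 q6 0.75 q1 -0.15 F [ 0.4 -0.1 -0.5] T [-0.07  0.13  0.02] w 1.003 tilt [-1.4e-03  9.0e-04 -1.0e+00]
  x 0.1845 y -0.0081 z 0.0060 roll -0.5440
```

Call:
{"op": "step_arm", "data": {"targets": [{"x": 0.15,"y": -0.008,"z": 0.006,"roll": -0.54,"fingers": 0},{"x": 0.15,"y": -0.008,"z": 0.006,"roll": -0.54,"fingers": 0},{"x": 0.15,"y": -0.008,"z": 0.006,"roll": -0.54,"fingers": 0},{"x": 0.15,"y": -0.008,"z": 0.006,"roll": -0.54,"fingers": 0},{"x": 0.15,"y": -0.008,"z": 0.006,"roll": -0.54,"fingers": 0}]}}

```text
clock: 1.77
eef_pos: [0.5766, -0.2495, 0.2591]
ee_rot: [0.124, -0.695, 0.124, 0.697]
ft_force: [0.1, 0.3, -0.0]
gripper_width: 0.999
```

Call:
{"op": "step_arm", "data": {"targets": [{"x": 0.03,"y": 0,"z": 0,"roll": -0.15,"fingers": 0},{"x": 0.03,"y": 0,"z": 0,"roll": -0.15,"fingers": 0},{"x": 0.03,"y": 0,"z": 0,"roll": -0.15,"fingers": 0}]}}

```text
clock: 2.02
eef_pos: [0.5763, -0.2496, 0.2514]
ee_rot: [0.043, -0.705, 0.043, 0.707]
ft_force: [-0.1, 0.5, 0.2]
gripper_width: 1.002
```

```bash
python3 -c "
from h import *
go(.5785,-.247,.085,-97)
print(manip.get_state()['joint_positions'])
a=manip.snapshot('side');b=manip.snapshot('top')
cv2.imwrite('pics/s1.png',np.hstack([cv2.resize(a[60:240,130:330],None,fx=2,fy=2),cv2.resize(b[60:240,210:400],None,fx=2,fy=2)]))"
```

```text
clock 2.02 pos [ 0.5763 -0.2496  0.2514] yaw -97.0 q6 1.60 q1 -0.15 F [-0.1  0.5  0.2] T [-0.1   0.11 -0.01] w 1.002 tilt [-2.2e-03  7.0e-04 -1.0e+00]
  x 0.6656 y -0.0110 z -0.0090 roll -0.0001
[-1.51567532e-01  3.73968312e-01  6.42928448e-02 -3.85636628e-04
 -1.26343326e+00  1.60008705e+00]
```

View pics/s1.png

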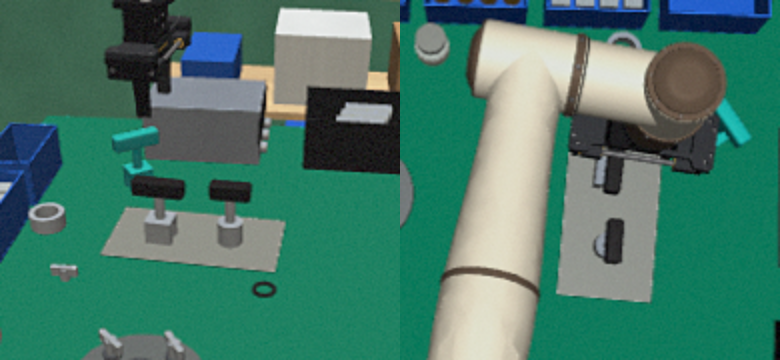

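Call:
{"op": "step_arm", "data": {"targets": [{"x": 0.14,"y": -0.011,"z": -0.009,"roll": 0,"fingers": 0.3},{"x": 0.28,"y": -0.011,"z": -0.009,"roll": 0,"fingers": 0.3},{"x": 0.4,"y": -0.011,"z": -0.009,"roll": 0,"fingers": 0.3},{"x": 0.52,"y": -0.011,"z": -0.009,"roll": 0,"fingers": 0.3},{"x": 0.55,"y": -0.011,"z": -0.009,"roll": 0,"fingers": 0.3}]}}

```text
clock: 2.53
eef_pos: [0.5761, -0.2464, 0.1097]
ee_rot: [0.046, -0.702, 0.044, 0.709]
ft_force: [-0.7, -0.2, -1.6]
gripper_width: 0.737
```

```bash
python3 -c "
from h import *
go(.5785,-.247,.085,-97)
a=manip.snapshot('side');b=manip.snapshot('top')
cv2.imwrite('pics/s2.png',np.hstack([cv2.resize(a[100:220,160:290],None,fx=3,fy=3),cv2.resize(b[90:210,250:380],None,fx=3,fy=3)]))"
```

```text
clock 2.53 pos [ 0.5761 -0.2464  0.1097] yaw -97.3 q6 1.59 q1 -0.15 F [-0.7 -0.2 -1.6] T [-0.03  0.25  0.04] w 0.737 tilt [-0.0093  0.003  -1.    ]
  x 0.0987 y 0.0014 z -0.0109 roll -0.0034
```

View pics/s2.png

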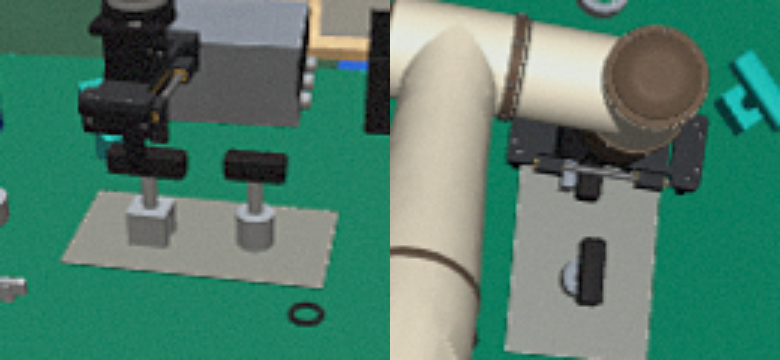

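Fingers straddle the bar of the fork key (side crop bar about (148,162), i.e. pixel (209,154)). Lower and close.

Call:
{"op": "step_arm", "data": {"targets": [{"x": 0.098,"y": 0.001,"z": -0.01,"roll": 0,"fingers": 0.3},{"x": 0.098,"y": 0.001,"z": -0.01,"roll": 0,"fingers": 0.3},{"x": 0.098,"y": 0.001,"z": -0.01,"roll": 0,"fingers": 0.6},{"x": 0.098,"y": 0.001,"z": -0.01,"roll": 0,"fingers": 1},{"x": 0.098,"y": 0.001,"z": -0.01,"roll": 0,"fingers": 1}], "newtons": 50}}

```text
clock: 3.05
eef_pos: [0.583, -0.2482, 0.0928]
ee_rot: [-0.044, 0.707, -0.044, -0.704]
ft_force: [0.3, -0.2, -0.4]
gripper_width: 0.554
```

Call:
{"op": "step_arm", "data": {"targets": [{"x": 0,"y": 0,"z": 0,"roll": 0,"fingers": 1},{"x": 0,"y": 0,"z": 0,"roll": 0,"fingers": 1},{"x": 0,"y": 0,"z": 0,"roll": 0,"fingers": 1}]}}

```text
clock: 3.3
eef_pos: [0.5821, -0.248, 0.0913]
ee_rot: [-0.044, 0.706, -0.044, -0.705]
ft_force: [-1.0, -0.8, -0.5]
gripper_width: 0.333
```

```bash
python3 -c "
from h import *
go(.5785,-.247,.25,-142)"
```

```text
clock 3.30 pos [ 0.5821 -0.248   0.0913] yaw -97.1 q6 1.59 q1 -0.15 F [-1.  -0.8 -0.5] T [-0.06  0.12 -0.03] w 0.333 tilt [ 1.1e-03 -2.0e-04 -1.0e+00]
  x -0.6349 y -0.0020 z 0.0139 roll 0.4987
```

Call:
{"op": "step_arm", "data": {"targets": [{"x": 0.026,"y": 0,"z": 0.014,"roll": 0,"fingers": 0.5},{"x": 0.026,"y": 0,"z": 0.014,"roll": 0,"fingers": 0.5},{"x": 0.026,"y": 0,"z": 0.014,"roll": 0,"fingers": 0.5},{"x": 0.026,"y": 0,"z": 0.014,"roll": 0,"fingers": 1},{"x": 0.026,"y": 0,"z": 0.014,"roll": 0,"fingers": 1}]}}

```text
clock: 3.72
eef_pos: [0.5784, -0.2475, 0.084]
ee_rot: [-0.044, 0.706, -0.044, -0.706]
ft_force: [0.1, -0.1, 0.5]
gripper_width: 0.417
```

Call:
{"op": "step_arm", "data": {"targets": [{"x": 0,"y": 0,"z": 0,"roll": 0,"fingers": 1},{"x": 0,"y": 0,"z": 0,"roll": 0,"fingers": 1},{"x": 0,"y": 0,"z": 0,"roll": 0,"fingers": 1},{"x": 0,"y": 0,"z": 0,"roll": 0,"fingers": 1},{"x": 0,"y": 0,"z": 0,"roll": 0,"fingers": 1}]}}

```text
clock: 4.13
eef_pos: [0.5784, -0.2475, 0.0841]
ee_rot: [-0.044, 0.706, -0.044, -0.706]
ft_force: [-0.0, -0.1, -0.3]
gripper_width: 0.295
```

```bash
python3 -c "
from h import *
go(.5785,-.247,.25,-142)"
```

```text
clock 4.13 pos [ 0.5784 -0.2475  0.0841] yaw -97.1 q6 1.59 q1 -0.15 F [-0.  -0.1 -0.3] T [-0.09  0.16  0.02] w 0.295 tilt [ 2.e-04 -1.e-04 -1.e+00]
  x -0.6635 y -0.0021 z -0.0003 roll 0.4987
```

Call:
{"op": "step_arm", "data": {"targets": [{"x": -0.15,"y": 0,"z": 0,"roll": 0,"fingers": 1},{"x": -0.3,"y": 0,"z": 0,"roll": 0,"fingers": 1},{"x": -0.45,"y": 0,"z": 0,"roll": 0,"fingers": 1},{"x": -0.58,"y": 0,"z": 0,"roll": 0,"fingers": 1},{"x": -0.6,"y": 0,"z": 0,"roll": 0,"fingers": 1}]}}

```text
clock: 4.55
eef_pos: [0.5812, -0.2486, 0.2412]
ee_rot: [-0.042, 0.71, -0.045, -0.701]
ft_force: [0.9, -1.2, -1.3]
gripper_width: 0.298
```

```bash
python3 -c "
from h import *
go(.568,.202,.23,-142)"
```

```text
clock 4.55 pos [ 0.5812 -0.2486  0.2412] yaw -97.1 q6 1.59 q1 -0.15 F [ 0.9 -1.2 -1.3] T [-0.2  -0.09  0.  ] w 0.298 tilt [ 0.0118 -0.004  -0.9999]
  x 0.0368 y -1.7822 z 0.2745 roll 0.4992
```

Call:
{"op": "step_arm", "data": {"targets": [{"x": 0,"y": -0.15,"z": 0.02,"roll": 0,"fingers": 1},{"x": 0,"y": -0.3,"z": 0.04,"roll": 0.1,"fingers": 1},{"x": 0,"y": -0.45,"z": 0.07,"roll": 0.15,"fingers": 1},{"x": 0,"y": -0.6,"z": 0.09,"roll": 0.2,"fingers": 1},{"x": 0,"y": -0.75,"z": 0.12,"roll": 0.25,"fingers": 1}]}}

```text
clock: 4.97
eef_pos: [0.5707, -0.056, 0.2323]
ee_rot: [0.182, -0.682, 0.182, 0.684]
ft_force: [1.2, -0.2, -3.2]
gripper_width: 0.291
```

```bash
python3 -c "
from h import *
go(.568,.202,.23,-142)"
```

```text
clock 4.97 pos [ 0.5707 -0.056   0.2323] yaw -119.9 q6 0.87 q1 0.18 F [ 1.2 -0.2 -3.2] T [-0.    0.01  0.  ] w 0.291 tilt [-2.7e-03  5.0e-04 -1.0e+00]
  x 0.0096 y -0.8892 z 0.5236 roll 0.2457
```

Call:
{"op": "step_arm", "data": {"targets": [{"x": 0,"y": -0.13,"z": 0.08,"roll": 0.05,"fingers": 1},{"x": 0,"y": -0.26,"z": 0.16,"roll": 0.1,"fingers": 1},{"x": 0,"y": -0.4,"z": 0.24,"roll": 0.15,"fingers": 1},{"x": 0,"y": -0.54,"z": 0.32,"roll": 0.2,"fingers": 1},{"x": 0,"y": -0.68,"z": 0.4,"roll": 0.24,"fingers": 1}]}}

```text
clock: 5.38
eef_pos: [0.5675, 0.1413, 0.2324]
ee_rot: [0.306, -0.636, 0.307, 0.638]
ft_force: [1.5, 0.0, -2.5]
gripper_width: 0.295
```

```bash
python3 -c "
from h import *
go(.568,.202,.20,-142)"
```

```text
clock 5.38 pos [0.5675 0.1413 0.2324] yaw -141.4 q6 0.15 q1 0.52 F [ 1.5  0.  -2.5] T [-0.04  0.01 -0.02] w 0.295 tilt [-2.8e-03 -5.0e-04 -1.0e+00]
  x 0.1296 y -0.1534 z 0.1885 roll 0.0063
```

Call:
{"op": "step_arm", "data": {"targets": [{"x": 0.03,"y": -0.08,"z": 0.09,"roll": 0.006,"fingers": 1},{"x": 0.06,"y": -0.15,"z": 0.18,"roll": 0.006,"fingers": 1},{"x": 0.08,"y": -0.15,"z": 0.18,"roll": 0.006,"fingers": 1},{"x": 0.08,"y": -0.15,"z": 0.18,"roll": 0.006,"fingers": 1},{"x": 0.08,"y": -0.15,"z": 0.18,"roll": 0.006,"fingers": 1}]}}

```text
clock: 5.8
eef_pos: [0.569, 0.1976, 0.2124]
ee_rot: [0.307, -0.636, 0.31, 0.637]
ft_force: [0.3, -0.1, -2.8]
gripper_width: 0.296
```

```bash
python3 -c "
from h import *
go(.568,.202,.20,-142)
a=manip.snapshot('side');b=manip.snapshot('top')
cv2.imwrite('pics/s3.png',np.hstack([cv2.resize(a[130:290,130:260],None,fx=3,fy=3),cv2.resize(b[90:250,130:260],None,fx=3,fy=3)]))"
```

```text
clock 5.80 pos [0.569  0.1976 0.2124] yaw -141.7 q6 0.07 q1 0.60 F [ 0.3 -0.1 -2.8] T [-0.1   0.12  0.02] w 0.296 tilt [-0.0031 -0.0018 -1.    ]
  x 0.0497 y -0.0080 z 0.0163 roll 0.0029
```

View pics/s3.png

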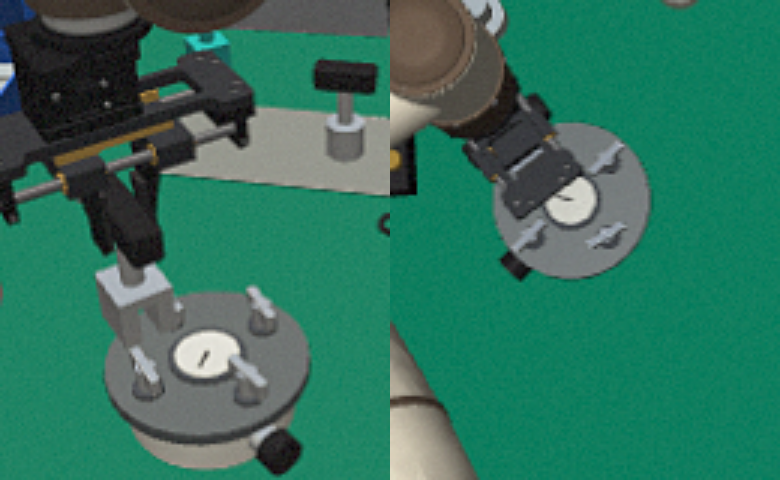

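Call:
{"op": "step_arm", "data": {"targets": [{"x": 0.05,"y": -0.008,"z": 0.016,"roll": 0,"fingers": 1},{"x": 0.12,"y": -0.008,"z": 0.016,"roll": 0,"fingers": 1},{"x": 0.12,"y": -0.008,"z": 0.016,"roll": 0,"fingers": 1},{"x": 0.12,"y": -0.008,"z": 0.016,"roll": 0,"fingers": 1},{"x": 0.12,"y": -0.008,"z": 0.016,"roll": 0,"fingers": 1}]}}

```text
clock: 6.32
eef_pos: [0.5698, 0.2019, 0.1852]
ee_rot: [-0.309, 0.637, -0.308, -0.636]
ft_force: [0.3, 0.6, -2.5]
gripper_width: 0.295
```

```bash
python3 -c "
from h import *
go(.568,.202,.152,-142)
a=manip.snapshot('side')
cv2.imwrite('pics/s4.png',cv2.resize(a[190:290,140:260],None,fx=6,fy=6,interpolation=cv2.INTER_CUBIC))"
```

```text
clock 6.32 pos [0.5698 0.2019 0.1852] yaw -141.8 q6 0.06 q1 0.61 F [ 0.3  0.6 -2.5] T [0.01 0.1  0.02] w 0.295 tilt [ 1.8e-03  3.0e-04 -1.0e+00]
  x 0.1329 y 0.0055 z 0.0050 roll 0.0022
```

View pics/s4.png

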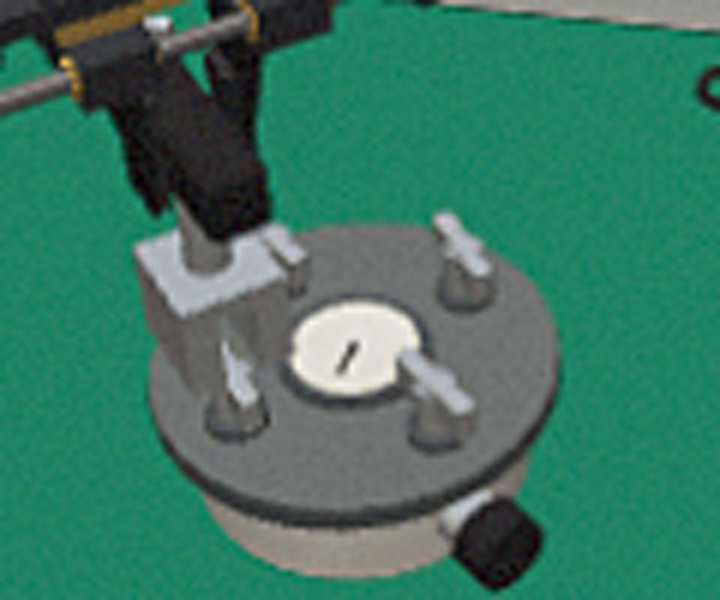

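```bash
python3 -c "
from h import *
k=(proj('side',[[.568,.202,.09],[.5698,.2019,.104],[.5698,.2019,.154],[.5698,.2019,.219],[.489,.117,.09]])-[140,190])*6
print(k)"
```

```text
[[228.85274557 365.6503788 ]
 [220.44200556 339.52075838]
 [205.40377873 243.75175451]
 [184.47331021 108.25602412]
 [461.32436223 239.45080804]]
```

Call:
{"op": "step_arm", "data": {"targets": [{"x": 0.03,"y": 0.006,"z": 0.005,"roll": 0,"fingers": 1},{"x": 0.05,"y": 0.006,"z": 0.005,"roll": 0,"fingers": 1},{"x": 0.07,"y": 0.006,"z": 0.005,"roll": 0,"fingers": 1},{"x": 0.07,"y": 0.006,"z": 0.005,"roll": 0,"fingers": 1},{"x": 0.07,"y": 0.006,"z": 0.005,"roll": 0,"fingers": 1}]}}

```text
clock: 6.78
eef_pos: [0.5672, 0.2025, 0.1674]
ee_rot: [-0.308, 0.637, -0.308, -0.636]
ft_force: [-1.5, -1.5, 3.6]
gripper_width: 0.298
```

```bash
python3 -c "
from h import *
go(.568,.202,.152,-142)"
```

```text
clock 6.78 pos [0.5672 0.2025 0.1674] yaw -141.7 q6 0.06 q1 0.61 F [-1.5 -1.5  3.6] T [-0.13  0.82  0.02] w 0.298 tilt [ 7.e-04 -3.e-04 -1.e+00]
  x 0.0618 y -0.0014 z -0.0035 roll 0.0031
```

```bash
python3 -c "
from h import *
a=manip.snapshot('side')
cv2.imwrite('pics/s5.png',cv2.resize(a[190:290,140:260],None,fx=6,fy=6,interpolation=cv2.INTER_CUBIC))
b=manip.snapshot('top')
cv2.imwrite('pics/s5b.png',cv2.resize(b[110:210,140:240],None,fx=6,fy=6,interpolation=cv2.INTER_CUBIC))
go()"
```

```text
clock 6.88 pos [0.5672 0.2025 0.1674] yaw -141.7 q6 0.06 q1 0.61 F [-2.  -1.   4.4] T [-0.21  0.84  0.01] w 0.294 tilt [ 7.e-04 -1.e-04 -1.e+00]
  x 0.0000 y 0.0000 z 0.0000 roll 0.0000
```

View pics/s5.png

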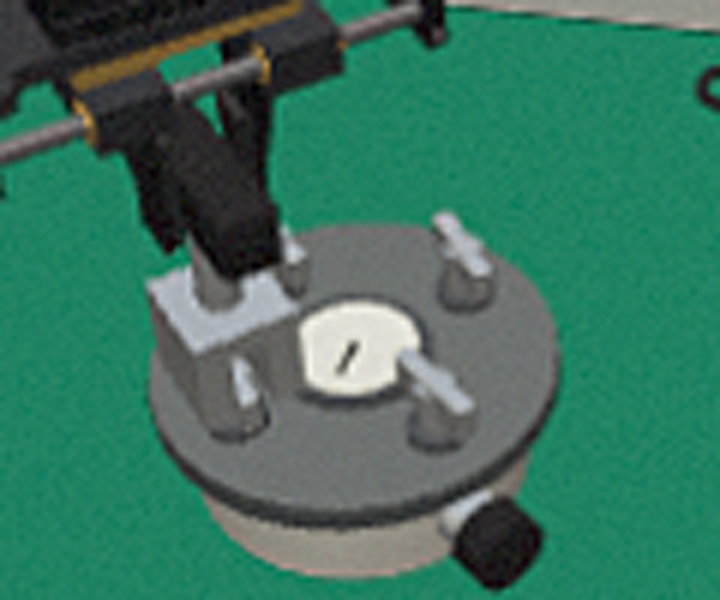

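View pics/s5b.png

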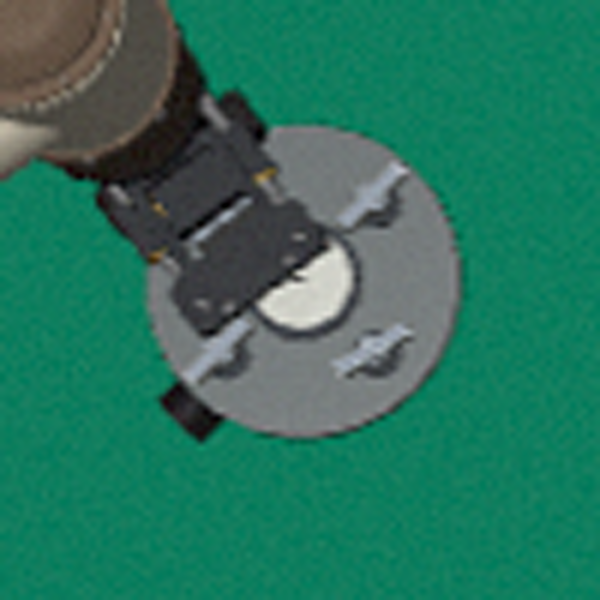

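Call:
{"op": "step_arm", "data": {"targets": [{"x": 0,"y": 0.007,"z": 0,"roll": 0,"fingers": 1},{"x": 0,"y": 0.007,"z": 0,"roll": 0,"fingers": 1},{"x": 0.01,"y": 0.007,"z": 0,"roll": 0,"fingers": 1},{"x": 0.01,"y": 0.007,"z": 0,"roll": 0,"fingers": 1}]}}

```text
clock: 7.22
eef_pos: [0.5672, 0.2021, 0.1655]
ee_rot: [-0.31, 0.637, -0.307, -0.635]
ft_force: [3.0, 0.9, 0.1]
gripper_width: 0.292
```

```bash
python3 -c "
from h import *
go(.568,.202,.152,-142)"
```

```text
clock 7.22 pos [0.5672 0.2021 0.1655] yaw -141.7 q6 0.06 q1 0.61 F [3.  0.9 0.1] T [-0.01 -0.85  0.01] w 0.292 tilt [ 0.0046  0.002  -1.    ]
  x 0.0541 y -0.0019 z -0.0023 roll 0.0031
```

Call:
{"op": "step_arm", "data": {"targets": [{"x": 0.015,"y": -0.003,"z": 0,"roll": 0,"fingers": 1},{"x": 0.03,"y": -0.003,"z": 0,"roll": 0,"fingers": 1},{"x": 0.03,"y": -0.003,"z": 0,"roll": 0,"fingers": 1},{"x": 0.03,"y": -0.003,"z": 0,"roll": 0,"fingers": 1}]}}

```text
clock: 7.55
eef_pos: [0.5679, 0.2022, 0.1591]
ee_rot: [-0.309, 0.638, -0.307, -0.635]
ft_force: [-0.3, -0.6, 10.9]
gripper_width: 0.295
```

```bash
python3 -c "
from h import *
go(.568,.202,.152,-142)"
```

```text
clock 7.55 pos [0.5679 0.2022 0.1591] yaw -141.7 q6 0.06 q1 0.61 F [-0.3 -0.6 10.9] T [-0.23  0.51  0.02] w 0.295 tilt [ 4.6e-03  7.0e-04 -1.0e+00]
  x 0.0285 y 0.0002 z -0.0008 roll 0.0034
```

```bash
python3 -c "
from h import *
a=manip.snapshot('side')
cv2.imwrite('pics/s6.png',cv2.resize(a[215:275,150:210],None,fx=10,fy=10,interpolation=cv2.INTER_CUBIC))
go()
print((proj('side',[[.568,.202,.078],[.568,.202,.09],[.568,.202,.12]])-[150,215])*10)
"
```

```text
clock 7.60 pos [0.5679 0.2022 0.1591] yaw -141.7 q6 0.06 q1 0.61 F [-0.4  0.2 10.1] T [-0.23  0.5   0.02] w 0.293 tilt [ 4.6e-03  8.0e-04 -1.0e+00]
  x 0.0000 y 0.0000 z 0.0000 roll 0.0000
[[287.06696089 395.31618789]
 [281.42124262 359.417298  ]
 [266.95346186 266.92144674]]
```

View pics/s6.png

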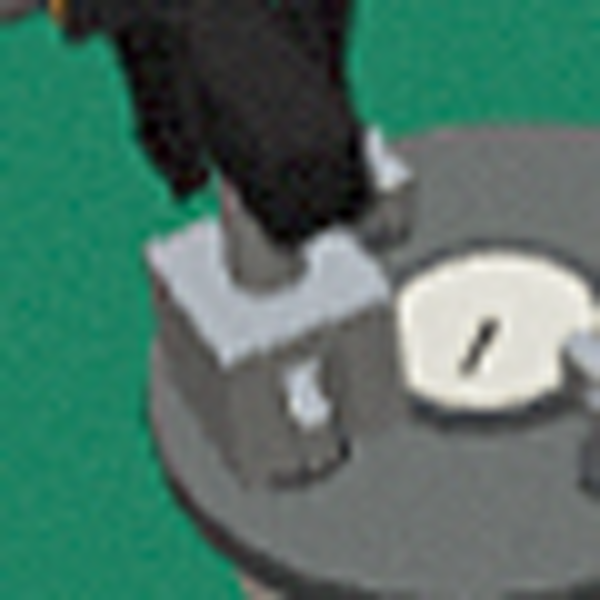

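```bash
python3 -c "
from h import *
for z in (.06,.066,.07,.074,.078,.082,.11,.12,.13): print(z,((proj('side',[[.5706,.2335,z]])-[150,215])*10).round(0), ((proj('side',[[.5706-.034,.2335-.026,z]])-[150,215])*10).round(0))
"
```

```text
0.06 [[252. 543.]] [[417. 475.]]
0.066 [[249. 525.]] [[415. 457.]]
0.07 [[247. 514.]] [[413. 446.]]
0.074 [[245. 502.]] [[412. 434.]]
0.078 [[243. 490.]] [[410. 422.]]
0.082 [[241. 478.]] [[408. 410.]]
0.11 [[226. 392.]] [[397. 325.]]
0.12 [[220. 361.]] [[393. 293.]]
0.13 [[215. 329.]] [[389. 262.]]
```

Call:
{"op": "step_arm", "data": {"targets": [{"x": 0,"y": 0.006,"z": 0,"roll": 0,"fingers": 1},{"x": 0,"y": 0.006,"z": 0,"roll": 0,"fingers": 1},{"x": 0,"y": 0.006,"z": 0,"roll": 0,"fingers": 1}]}}

```text
clock: 7.85
eef_pos: [0.5676, 0.2019, 0.1591]
ee_rot: [-0.31, 0.638, -0.306, -0.635]
ft_force: [-0.2, 0.3, 10.5]
gripper_width: 0.293
```

```bash
python3 -c "
from h import *
go(.568,.202,.152,-142)"
```

```text
clock 7.85 pos [0.5676 0.2019 0.1591] yaw -141.7 q6 0.06 q1 0.61 F [-0.2  0.3 10.5] T [ 0.2  -0.15  0.  ] w 0.293 tilt [ 0.0068  0.0024 -1.    ]
  x 0.0285 y -0.0013 z -0.0009 roll 0.0034
```

Call:
{"op": "step_arm", "data": {"targets": [{"x": 0,"y": 0,"z": 0,"roll": 0.03,"fingers": 1},{"x": 0.015,"y": 0,"z": 0,"roll": 0.03,"fingers": 1},{"x": 0.015,"y": 0,"z": 0,"roll": 0.03,"fingers": 1}]}}

```text
clock: 8.1
eef_pos: [0.5678, 0.2019, 0.1573]
ee_rot: [-0.325, 0.631, -0.321, -0.627]
ft_force: [-1.9, 0.2, 15.7]
gripper_width: 0.295
```

```bash
python3 -c "
from h import *
go(.568,.202,.152,-142)"
```

```text
clock 8.10 pos [0.5678 0.2019 0.1573] yaw -144.4 q6 0.01 q1 0.61 F [-1.9  0.2 15.7] T [-0.05  0.77  0.02] w 0.295 tilt [ 0.0079  0.0021 -1.    ]
  x 0.0213 y -0.0006 z 0.0000 roll -0.0261
```

```bash
python3 -c "
from h import *
ims=[manip.snapshot('side') for _ in range(4)]
a=np.mean(ims,axis=0).astype(np.uint8)
cv2.imwrite('pics/s7.png',cv2.resize(a[225:275,160:210],None,fx=12,fy=12,interpolation=cv2.INTER_CUBIC))
go()
"
```

```text
clock 8.30 pos [0.5678 0.2019 0.1571] yaw -144.4 q6 0.01 q1 0.61 F [-1.9  0.2 15.4] T [-0.05  0.67  0.02] w 0.301 tilt [ 0.0079  0.0021 -1.    ]
  x 0.0000 y 0.0000 z 0.0000 roll 0.0000
```

View pics/s7.png

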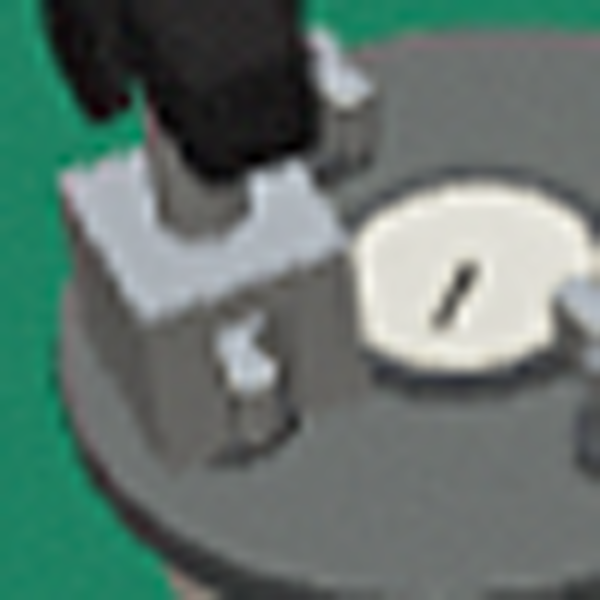

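```bash
python3 -c "
from h import *
c=np.array([.5678,.2019]);a=np.radians(125.6);u=np.array([np.cos(a),np.sin(a)]);v=np.array([np.sin(a),-np.cos(a)])
for nm,z in (('bot',.076),('roof',.108),('jawtop',.118)):
  for e in (.0215,.0075,-.0075,-.0215):
    q=np.r_[c+.023*u+e*v,z];print(nm,e,((proj('side',[q])-[160,225]+.5)*12-.5).round(0))
w=np.array([.568,.202]);
for th in(128,):
 a=np.radians(th);u=np.array([np.cos(a),np.sin(a)]);v=np.array([np.sin(a),-np.cos(a)])
 for e in (.0045,-.0045):
  for z in(.072,.09): print('wing',e,z,((proj('side',[np.r_[w+.022*u+e*v,z]])-[160,225]+.5)*12-.5).round(0))
"
```

```text
bot 0.0215 [[172. 478.]]
bot 0.0075 [[239. 453.]]
bot -0.0075 [[310. 426.]]
bot -0.0215 [[376. 401.]]
roof 0.0215 [[152. 362.]]
roof 0.0075 [[221. 336.]]
roof -0.0075 [[294. 309.]]
roof -0.0215 [[361. 285.]]
jawtop 0.0215 [[145. 324.]]
jawtop 0.0075 [[215. 299.]]
jawtop -0.0075 [[288. 272.]]
jawtop -0.0215 [[356. 247.]]
wing 0.0045 0.072 [[257. 458.]]
wing 0.0045 0.09 [[247. 393.]]
wing -0.0045 0.072 [[299. 440.]]
wing -0.0045 0.09 [[290. 376.]]
```

Call:
{"op": "step_arm", "data": {"targets": [{"x": -0.01,"y": -0.009,"z": 0,"roll": 0,"fingers": 1},{"x": -0.01,"y": -0.009,"z": 0,"roll": 0,"fingers": 1},{"x": -0.01,"y": -0.009,"z": 0,"roll": 0,"fingers": 1}]}}

```text
clock: 8.55
eef_pos: [0.5681, 0.2022, 0.1572]
ee_rot: [-0.324, 0.63, -0.323, -0.628]
ft_force: [-1.2, -1.7, 10.6]
gripper_width: 0.294
```

```bash
python3 -c "
from h import *
go(.568,.202,.152,-142)"
```

```text
clock 8.55 pos [0.5681 0.2022 0.1572] yaw -144.4 q6 0.01 q1 0.61 F [-1.2 -1.7 10.6] T [-0.41  0.56  0.  ] w 0.294 tilt [ 0.003 -0.    -1.   ]
  x 0.0208 y 0.0008 z -0.0005 roll -0.0268
```

Call:
{"op": "step_arm", "data": {"targets": [{"x": -0.03,"y": 0,"z": 0,"roll": 0,"fingers": 1},{"x": -0.03,"y": 0,"z": 0,"roll": 0,"fingers": 1},{"x": -0.03,"y": 0,"z": 0,"roll": 0,"fingers": 1}]}}

```text
clock: 8.8
eef_pos: [0.5668, 0.2023, 0.1591]
ee_rot: [0.324, -0.628, 0.324, 0.629]
ft_force: [4.0, 1.0, -11.0]
gripper_width: 0.291
```

```bash
python3 -c "
from h import *
go(.568,.202,.152,-142)
print(manip.get_state()['tau'].round(2))"
```

```text
clock 8.80 pos [0.5668 0.2023 0.1591] yaw -144.5 q6 0.01 q1 0.61 F [  4.   1. -11.] T [ 0.23 -1.7   0.01] w 0.291 tilt [-0.0022 -0.     -1.    ]
  x 0.0284 y -0.0035 z -0.0037 roll -0.0281
[ 6.800e-01 -4.438e+01  1.872e+01  4.290e+00 -1.590e+00  3.000e-02]
```

Call:
{"op": "step_arm", "data": {"targets": [{"x": 0.02,"y": -0.01,"z": 0,"roll": 0,"fingers": 1},{"x": 0.04,"y": -0.01,"z": 0,"roll": 0,"fingers": 1},{"x": 0.055,"y": -0.01,"z": 0,"roll": 0,"fingers": 1},{"x": 0.055,"y": -0.01,"z": 0,"roll": 0,"fingers": 1},{"x": 0.055,"y": -0.01,"z": 0,"roll": 0,"fingers": 1}], "newtons": 60}}

```text
clock: 9.22
eef_pos: [0.569, 0.2023, 0.1551]
ee_rot: [-0.322, 0.63, -0.324, -0.628]
ft_force: [-8.1, -4.2, 24.1]
gripper_width: 0.291
```

```bash
python3 -c "
from h import *
go(.568,.202,.152,-142)
ims=[manip.snapshot('side') for _ in range(3)]
a=np.mean(ims,axis=0).astype(np.uint8)
cv2.imwrite('pics/s8.png',cv2.resize(a[225:275,160:210],None,fx=12,fy=12,interpolation=cv2.INTER_CUBIC))
go()
"
```

```text
clock 9.22 pos [0.569  0.2023 0.1551] yaw -144.3 q6 0.01 q1 0.61 F [-8.1 -4.2 24.1] T [-1.51  3.09 -0.  ] w 0.291 tilt [ 0.0016 -0.0034 -1.    ]
  x 0.0123 y 0.0039 z 0.0014 roll -0.0259
clock 9.37 pos [0.569  0.2023 0.155 ] yaw -144.3 q6 0.01 q1 0.61 F [-8.1 -4.1 24.6] T [-1.41  3.07 -0.02] w 0.294 tilt [ 0.0016 -0.0033 -1.    ]
  x 0.0000 y 0.0000 z 0.0000 roll 0.0000
```

View pics/s8.png

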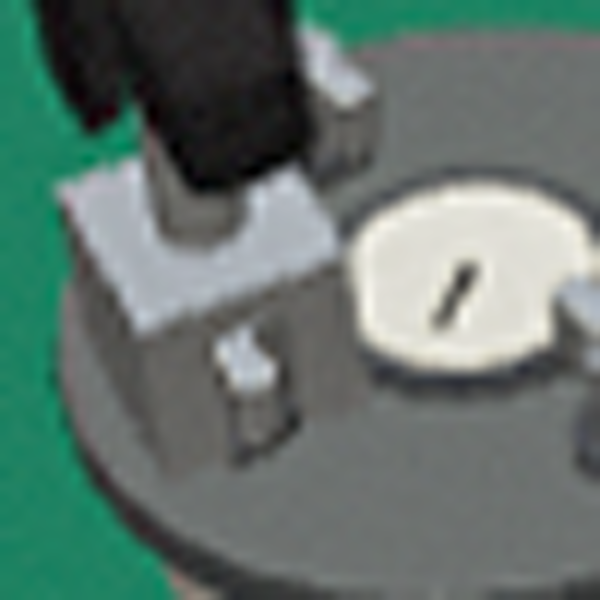

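Call:
{"op": "step_arm", "data": {"targets": [{"x": -0.006,"y": 0.007,"z": 0,"roll": 0.04,"fingers": 1},{"x": -0.006,"y": 0.007,"z": 0,"roll": 0.09,"fingers": 1},{"x": -0.006,"y": 0.007,"z": 0,"roll": 0.14,"fingers": 1},{"x": -0.006,"y": 0.007,"z": 0,"roll": 0.16,"fingers": 1},{"x": -0.006,"y": 0.007,"z": 0,"roll": 0.16,"fingers": 1}]}}

```text
clock: 9.78
eef_pos: [0.5684, 0.2022, 0.1552]
ee_rot: [-0.4, 0.585, -0.399, -0.582]
ft_force: [-4.3, -2.1, 16.6]
gripper_width: 0.298
```

```bash
python3 -c "
from h import *
go(.568,.202,.152,-190)
ims=[manip.snapshot('side') for _ in range(2)]
a=np.mean(ims,axis=0).astype(np.uint8)
cv2.imwrite('pics/s9.png',cv2.resize(a[225:275,160:210],None,fx=12,fy=12,interpolation=cv2.INTER_CUBIC))
"
```

```text
clock 9.78 pos [0.5684 0.2022 0.1552] yaw -158.8 q6 -0.24 q1 0.61 F [-4.3 -2.1 16.6] T [-0.77  1.69  0.09] w 0.298 tilt [ 0.0033 -0.0012 -1.    ]
  x 0.0126 y 0.0018 z -0.0001 roll 0.3465
```

View pics/s9.png

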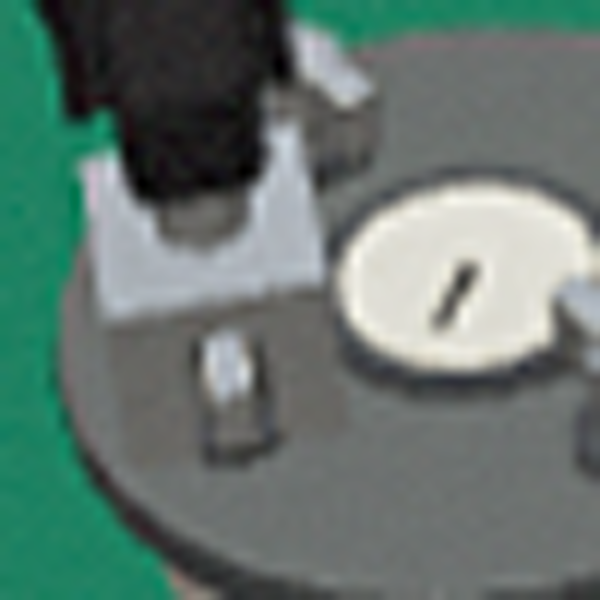

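Call:
{"op": "step_arm", "data": {"targets": [{"x": -0.006,"y": 0,"z": 0,"roll": 0.07,"fingers": 1},{"x": -0.006,"y": 0,"z": 0,"roll": 0.14,"fingers": 1},{"x": -0.006,"y": 0,"z": 0,"roll": 0.21,"fingers": 1},{"x": -0.006,"y": 0,"z": 0,"roll": 0.28,"fingers": 1},{"x": -0.006,"y": 0,"z": 0,"roll": 0.34,"fingers": 1}]}}

```text
clock: 10.3
eef_pos: [0.5684, 0.2023, 0.1552]
ee_rot: [0.541, -0.457, 0.54, 0.455]
ft_force: [-1.5, -0.6, 12.4]
gripper_width: 0.292
```

Call:
{"op": "step_arm", "data": {"targets": [{"x": 0,"y": 0,"z": 0,"roll": 0,"fingers": 1},{"x": 0,"y": 0,"z": 0,"roll": 0,"fingers": 1}]}}

```text
clock: 10.47
eef_pos: [0.5683, 0.2023, 0.1552]
ee_rot: [0.54, -0.458, 0.539, 0.456]
ft_force: [-2.2, -2.0, 11.7]
gripper_width: 0.293
```

```bash
python3 -c "
from h import *
go(.568,.202,.24,-190)
ims=[manip.snapshot('side') for _ in range(2)]
a=np.mean(ims,axis=0).astype(np.uint8)
cv2.imwrite('pics/s10.png',cv2.resize(a[225:275,160:210],None,fx=12,fy=12,interpolation=cv2.INTER_CUBIC))
"
```

```text
clock 10.47 pos [0.5683 0.2023 0.1552] yaw 170.6 q6 -0.78 q1 0.61 F [-2.2 -2.  11.7] T [-0.62  0.95 -0.01] w 0.293 tilt [ 2.6e-03 -9.0e-04 -1.0e+00]
  x -0.3392 y 0.0003 z -0.0015 roll 0.0066
```

View pics/s10.png

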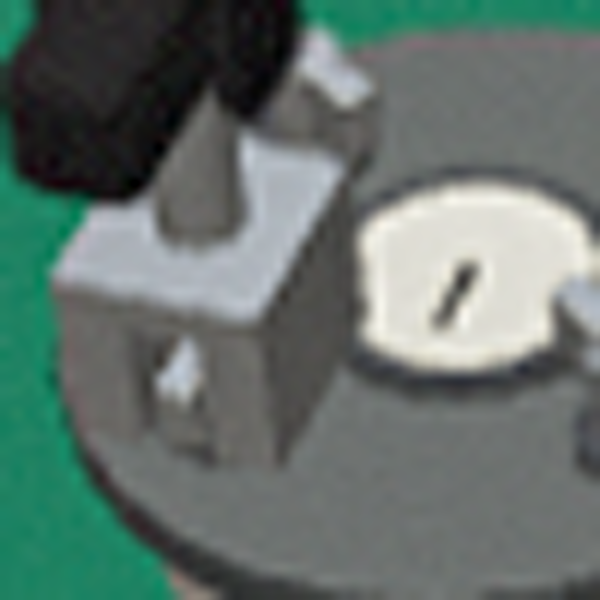

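Call:
{"op": "step_arm", "data": {"targets": [{"x": -0.02,"y": 0,"z": 0,"roll": -0.03,"fingers": 1},{"x": -0.06,"y": 0,"z": 0,"roll": -0.03,"fingers": 1},{"x": -0.12,"y": 0,"z": 0,"roll": -0.03,"fingers": 1},{"x": -0.2,"y": 0,"z": 0,"roll": -0.03,"fingers": 1},{"x": -0.26,"y": 0,"z": 0,"roll": -0.03,"fingers": 1}]}}

```text
clock: 10.98
eef_pos: [0.5668, 0.2022, 0.2161]
ee_rot: [0.527, -0.469, 0.53, 0.47]
ft_force: [0.6, 0.3, -2.0]
gripper_width: 0.294
```

```bash
python3 -c "
from h import *
go(.489,.1172,.22,-147)
a=manip.snapshot('side');b=manip.snapshot('top')
cv2.imwrite('pics/s11.png',np.hstack([cv2.resize(a[190:290,140:260],(600,500),interpolation=cv2.INTER_CUBIC)]))
"
```

```text
clock 10.98 pos [0.5668 0.2022 0.2161] yaw 173.2 q6 -0.73 q1 0.61 F [ 0.6  0.3 -2. ] T [ 0.03 -0.03  0.04] w 0.294 tilt [-0.0037 -0.002  -1.    ]
  x -0.0137 y 0.2689 z -0.3745 roll -0.4420
```

View pics/s11.png

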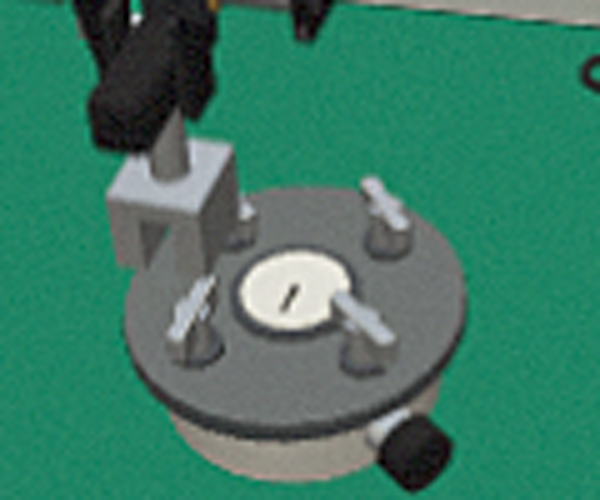

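Call:
{"op": "step_arm", "data": {"targets": [{"x": 0,"y": 0.07,"z": -0.1,"roll": -0.075,"fingers": 1},{"x": 0,"y": 0.14,"z": -0.2,"roll": -0.15,"fingers": 1},{"x": 0,"y": 0.21,"z": -0.3,"roll": -0.225,"fingers": 1},{"x": 0,"y": 0.269,"z": -0.374,"roll": -0.3,"fingers": 1},{"x": 0,"y": 0.269,"z": -0.374,"roll": -0.37,"fingers": 1}]}}

```text
clock: 11.5
eef_pos: [0.4845, 0.1143, 0.215]
ee_rot: [0.369, -0.6, 0.373, 0.604]
ft_force: [-0.3, -0.4, -1.8]
gripper_width: 0.292
```

```bash
python3 -c "
from h import *
go(.4888,.1172,.184,-147)
"
```

```text
clock 11.50 pos [0.4845 0.1143 0.215 ] yaw -153.3 q6 -0.09 q1 0.56 F [-0.3 -0.4 -1.8] T [ 0.07  0.13 -0.03] w 0.292 tilt [-0.0075 -0.0021 -1.    ]
  x 0.1238 y -0.0217 z 0.0024 roll -0.0697
```

Call:
{"op": "step_arm", "data": {"targets": [{"x": 0,"y": -0.02,"z": 0.004,"roll": -0.07,"fingers": 1},{"x": 0.05,"y": -0.02,"z": 0.004,"roll": -0.07,"fingers": 1},{"x": 0.1,"y": -0.02,"z": 0.004,"roll": -0.07,"fingers": 1},{"x": 0.12,"y": -0.02,"z": 0.004,"roll": -0.07,"fingers": 1},{"x": 0.12,"y": -0.02,"z": 0.004,"roll": -0.07,"fingers": 1}]}}

```text
clock: 11.92
eef_pos: [0.4918, 0.12, 0.1843]
ee_rot: [0.337, -0.619, 0.34, 0.622]
ft_force: [0.4, 0.1, -3.1]
gripper_width: 0.297
```

```bash
python3 -c "
from h import *
from wings import *
go(.4888,.1172,.16,-147)
a=manip.snapshot('side');b=manip.snapshot('top')
cv2.imwrite('pics/s12.png',np.hstack([cv2.resize(a[190:290,140:260],(500,420),interpolation=cv2.INTER_CUBIC),cv2.resize(b[115:205,150:210],(280,420),interpolation=cv2.INTER_CUBIC)]))
wings(a,n='side');wings(b)
go(.4888,.1172,.16,-147)
"
```

```text
clock 11.92 pos [0.4918 0.12   0.1843] yaw -147.2 q6 0.01 q1 0.56 F [ 0.4  0.1 -3.1] T [-0.07  0.14  0.03] w 0.297 tilt [-0.006  -0.0025 -1.    ]
  x 0.0973 y 0.0155 z -0.0032 roll -0.0021
140 [([0.5033, 0.0658], np.float64(14.8)), ([0.5724, 0.1193], np.float64(137.0)), ([0.4853, 0.122], np.float64(118.2)), ([0.5694, 0.2017], np.float64(82.3)), ([0.4639, 0.2634], np.float64(51.9))]
150 [([0.5032, 0.0658], np.float64(14.5)), ([0.5722, 0.1195], np.float64(137.7)), ([0.4851, 0.1223], np.float64(117.7)), ([0.5695, 0.2018], np.float64(82.4)), ([0.4637, 0.2631], np.float64(50.4))]
160 [([0.5033, 0.0657], np.float64(14.6)), ([0.5722, 0.1195], np.float64(138.1)), ([0.4849, 0.1227], np.float64(118.1)), ([0.5696, 0.202], np.float64(82.6)), ([0.4636, 0.2629], np.float64(49.1))]
140 [([0.5766, 0.1138], np.float64(141.8)), ([0.4777, 0.2051], np.float64(127.5))]
150 [([0.5773, 0.1133], np.float64(139.4)), ([0.4774, 0.2057], np.float64(127.4))]
160 [([0.5774, 0.1129], np.float64(137.7)), ([0.4779, 0.2056], np.float64(127.1))]
clock 12.02 pos [0.4935 0.1208 0.1865] yaw -147.1 q6 0.01 q1 0.56 F [-0.1 -0.3 -2.7] T [ 0.03  0.1  -0.04] w 0.294 tilt [-1.2e-03 -8.0e-04 -1.0e+00]
  x 0.1061 y 0.0234 z -0.0017 roll -0.0016
```

View pics/s12.png

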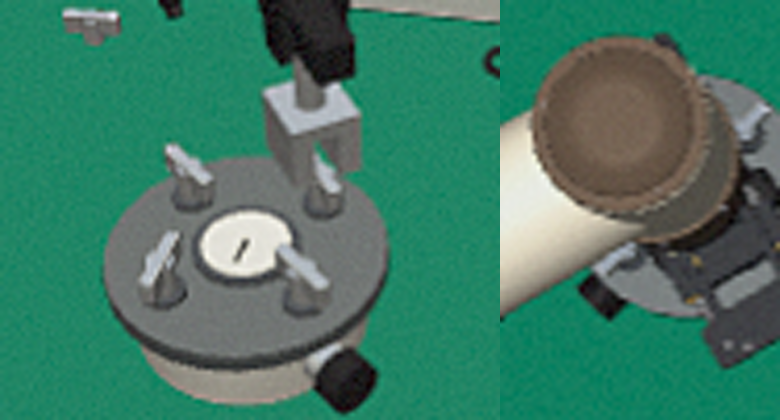

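Call:
{"op": "step_arm", "data": {"targets": [{"x": 0.02,"y": 0.02,"z": -0.002,"roll": 0,"fingers": 1},{"x": 0.02,"y": 0.02,"z": -0.002,"roll": 0,"fingers": 1},{"x": 0.02,"y": 0.02,"z": -0.002,"roll": 0,"fingers": 1},{"x": 0.02,"y": 0.02,"z": -0.002,"roll": 0,"fingers": 1},{"x": 0.02,"y": 0.02,"z": -0.002,"roll": 0,"fingers": 1}]}}

```text
clock: 12.43
eef_pos: [0.4901, 0.1178, 0.1824]
ee_rot: [-0.338, 0.621, -0.338, -0.621]
ft_force: [-0.3, 0.3, -2.5]
gripper_width: 0.295
```

```bash
cat > look.py <<'E'
from h import *
def look(name,cx,cy,yaw,key_c=None,n=3,side='side'):
    """average side crop at 12x round point (cx,cy,.1); draw predicted jaw outline points from measured TCP"""
    s,R,psi=tool();p=s['eef_pos']
    a=np.mean([manip.snapshot('side') for _ in range(n)],axis=0).astype(np.uint8)
    o=(proj('side',[[cx,cy,.1]])[0]-25).round().astype(int)
    im=cv2.resize(a[o[1]:o[1]+50,o[0]:o[0]+50],None,fx=12,fy=12,interpolation=cv2.INTER_CUBIC)
    ang=np.radians(psi-90);u=np.array([np.cos(ang),np.sin(ang)]);v=np.array([np.sin(ang),-np.cos(ang)])
    if u[1]<0:u=-u
    for z in(p[2]-.0811,p[2]-.0811+.032):
        for e in(.0215,.0075,-.0075,-.0215):
            q=proj('side',[np.r_[p[:2]+.023*u+e*v,z]])[0];q=((q-o+.5)*12-.5).astype(int)
            cv2.circle(im,tuple(map(int,q)),3,(0,0,255),-1)
    cv2.imwrite(name,im)
E
python3 -c "
from look import *
go(.4888,.1172,.16,-147)
look('pics/s13.png',.489,.117,0,n=1)
"
```

```text
clock 12.43 pos [0.4901 0.1178 0.1824] yaw -147.2 q6 0.01 q1 0.56 F [-0.3  0.3 -2.5] T [-0.03  0.13  0.03] w 0.295 tilt [ 8.e-04  4.e-04 -1.e+00]
  x 0.0896 y 0.0057 z 0.0006 roll -0.0017
```

View pics/s13.png

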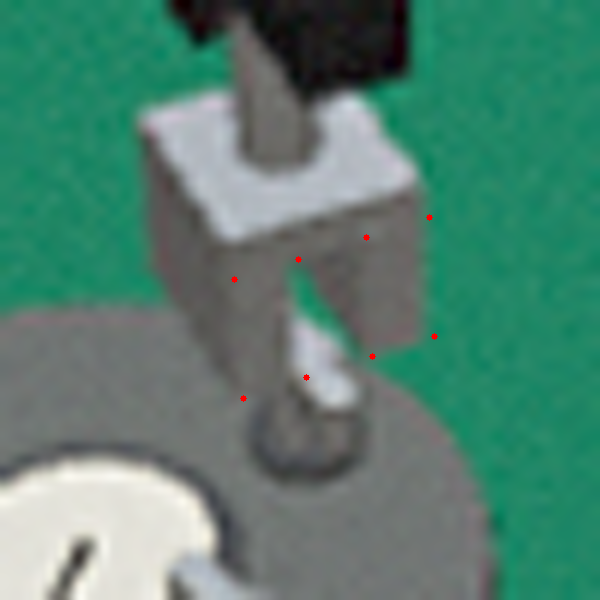

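Call:
{"op": "step_arm", "data": {"targets": [{"x": 0.02,"y": 0.004,"z": 0,"roll": 0,"fingers": 1},{"x": 0.04,"y": 0.004,"z": 0,"roll": 0,"fingers": 1},{"x": 0.06,"y": 0.004,"z": 0,"roll": 0,"fingers": 1},{"x": 0.06,"y": 0.004,"z": 0,"roll": 0,"fingers": 1},{"x": 0.06,"y": 0.004,"z": 0,"roll": 0,"fingers": 1}]}}

```text
clock: 12.9
eef_pos: [0.4892, 0.1171, 0.168]
ee_rot: [-0.338, 0.621, -0.338, -0.621]
ft_force: [-2.7, 0.3, 4.7]
gripper_width: 0.296
```

```bash
python3 -c "
from look import *
go(.4888,.1172,.152,-147)
look('pics/s14.png',.489,.117,0,n=1)
"
```

```text
clock 12.90 pos [0.4892 0.1171 0.168 ] yaw -147.1 q6 0.01 q1 0.56 F [-2.7  0.3  4.7] T [-0.12  1.09 -0.03] w 0.296 tilt [ 4.e-04 -7.e-04 -1.e+00]
  x 0.0640 y 0.0012 z 0.0012 roll -0.0013
```

View pics/s14.png

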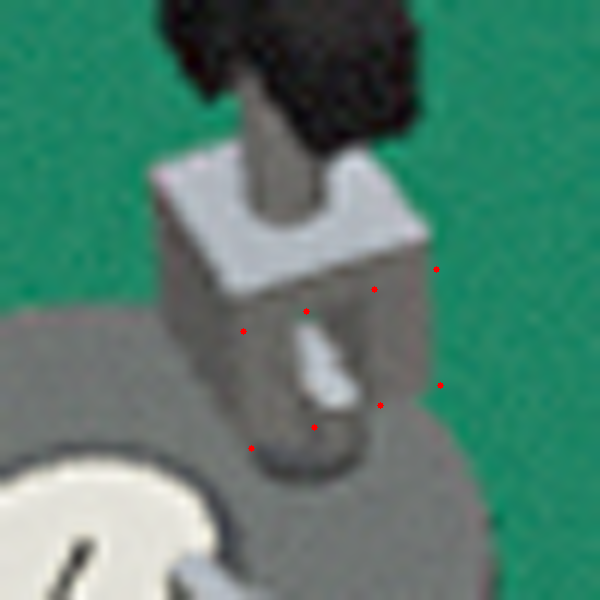

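Call:
{"op": "step_arm", "data": {"targets": [{"x": 0.02,"y": -0.004,"z": 0,"roll": 0,"fingers": 1},{"x": 0.04,"y": -0.004,"z": 0,"roll": 0,"fingers": 1},{"x": 0.06,"y": -0.004,"z": 0,"roll": 0,"fingers": 1},{"x": 0.06,"y": -0.004,"z": 0,"roll": 0,"fingers": 1},{"x": 0.06,"y": -0.004,"z": 0,"roll": 0,"fingers": 1}]}}

```text
clock: 13.37
eef_pos: [0.4971, 0.1184, 0.1641]
ee_rot: [-0.339, 0.628, -0.333, -0.616]
ft_force: [-6.0, -3.9, 45.8]
gripper_width: 0.299
```

```bash
python3 -c "
from look import *
go(.4888,.1172,.152,-147)
"
```

```text
clock 13.37 pos [0.4971 0.1184 0.1641] yaw -146.8 q6 0.01 q1 0.56 F [-6.  -3.9 45.8] T [-1.84  2.74 -0.07] w 0.299 tilt [ 0.019  -0.     -0.9998]
  x 0.0476 y 0.0313 z 0.0147 roll 0.0026
```

Call:
{"op": "step_arm", "data": {"targets": [{"x": -0.04,"y": 0,"z": 0,"roll": 0,"fingers": 1},{"x": -0.06,"y": 0,"z": 0,"roll": 0,"fingers": 1},{"x": -0.06,"y": 0,"z": 0,"roll": 0,"fingers": 1}]}}

```text
clock: 13.62
eef_pos: [0.4904, 0.1181, 0.1677]
ee_rot: [-0.339, 0.621, -0.337, -0.621]
ft_force: [0.2, 0.9, -2.9]
gripper_width: 0.294
```

```bash
python3 -c "
from look import *
go(.4888,.1172,.152,-147)
look('pics/s15.png',.489,.117,0,n=2)
go()
"
```

```text
clock 13.62 pos [0.4904 0.1181 0.1677] yaw -147.2 q6 0.01 q1 0.56 F [ 0.2  0.9 -2.9] T [ 0.23 -0.41  0.03] w 0.294 tilt [ 0.0022  0.0015 -1.    ]
  x 0.0626 y 0.0075 z 0.0003 roll -0.0017
clock 13.72 pos [0.4907 0.1181 0.1673] yaw -147.1 q6 0.01 q1 0.56 F [-1.   1.2  5. ] T [ 0.31  0.12 -0.01] w 0.297 tilt [ 1.9e-03  1.0e-04 -1.0e+00]
  x 0.0000 y 0.0000 z 0.0000 roll 0.0000
```

View pics/s15.png

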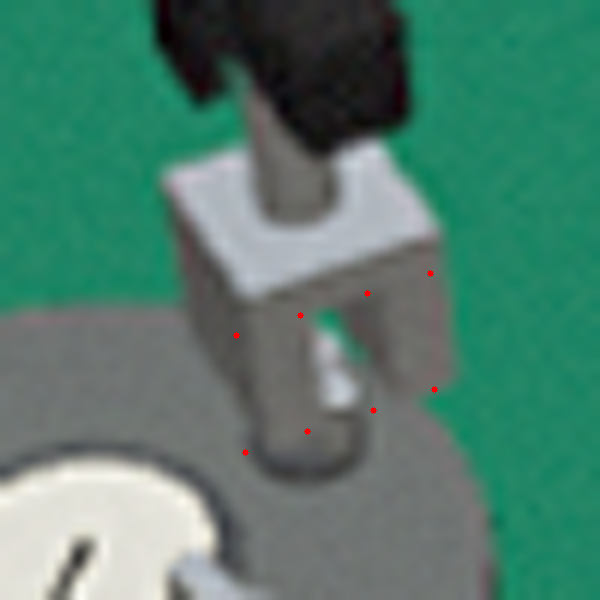

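```bash
cat > jaw.py <<'E'
from h import *
def jaw(pts,o,zs,scale=12):
    px=(np.array(pts,float)+.5)/scale-.5+o
    for z in zs:
        P=plane('side',px,z)[:,:2]
        L,F,Rr,B=P
        print('z',z,'centre',((L+Rr+F+B)/4).round(4),'front len %.4f'%np.linalg.norm(Rr-F),'left len %.4f'%np.linalg.norm(F-L),'yaw keyx %.1f %.1f'%(np.degrees(np.arctan2(*(F-L)[::-1])),np.degrees(np.arctan2(*(F-Rr)[::-1]))+90))
E
python3 -c "
from jaw import *
o=(proj('side',[[.489,.117,.1]])[0]-25).round().astype(int)
print('s13 pre'); jaw([(138,115),(228,243),(420,185),(348,92)],o,(.1413,))
print('s14'); jaw([(150,170),(235,297),(430,235),(362,145)],o,(.1269,))
print('s15'); jaw([(162,180),(245,297),(442,237),(383,143)],o,(.1272,.1232,.1312))
"
```

```text
s13 pre
z 0.1413 centre [0.4905 0.1192] front len 0.0418 left len 0.0467 yaw keyx 124.0 122.2
s14
z 0.1269 centre [0.489  0.1186] front len 0.0432 left len 0.0458 yaw keyx 123.3 123.0
s15
z 0.1272 centre [0.486  0.1194] front len 0.0433 left len 0.0424 yaw keyx 124.4 121.9
z 0.1232 centre [0.487  0.1147] front len 0.0436 left len 0.0427 yaw keyx 124.4 121.9
z 0.1312 centre [0.485  0.1242] front len 0.0430 left len 0.0421 yaw keyx 124.4 121.9
```

Call:
{"op": "step_arm", "data": {"targets": [{"x": -0.04,"y": 0.006,"z": 0,"roll": 0,"fingers": 1},{"x": -0.06,"y": 0.006,"z": 0,"roll": 0,"fingers": 1},{"x": -0.06,"y": 0.006,"z": 0,"roll": 0,"fingers": 1},{"x": -0.06,"y": 0.006,"z": 0,"roll": 0,"fingers": 1}]}}

```text
clock: 14.05
eef_pos: [0.4879, 0.1167, 0.1814]
ee_rot: [0.338, -0.62, 0.339, 0.621]
ft_force: [-0.6, 0.3, -3.5]
gripper_width: 0.293
```

```bash
python3 -c "
from look import *
go(.4885,.1168,.152,-147)
look('pics/s16.png',.489,.117,0,n=3)
go()
"
```

```text
clock 14.05 pos [0.4879 0.1167 0.1814] yaw -147.2 q6 0.01 q1 0.56 F [-0.6  0.3 -3.5] T [-0.01  0.17  0.04] w 0.293 tilt [-1.8e-03 -7.0e-04 -1.0e+00]
  x 0.1177 y -0.0024 z -0.0009 roll -0.0019
clock 14.20 pos [0.488  0.1166 0.1813] yaw -147.2 q6 0.01 q1 0.56 F [-0.2 -0.3 -3. ] T [0.02 0.05 0.04] w 0.298 tilt [-1.8e-03 -8.0e-04 -1.0e+00]
  x 0.0000 y 0.0000 z 0.0000 roll 0.0000
```

View pics/s16.png

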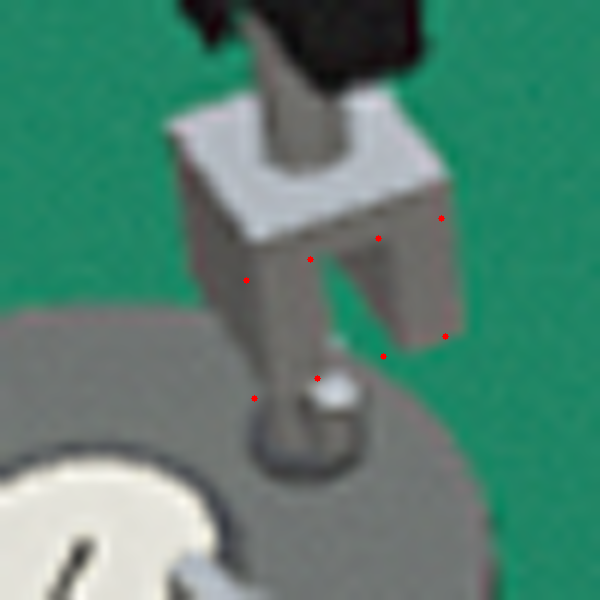

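```bash
python3 -c "
from h import *
o=(proj('side',[[.489,.117,.1]])[0]-25).round().astype(int)
a=np.mean([manip.snapshot('side') for _ in range(4)],axis=0).astype(np.uint8)
print(o)
c=a[o[1]-5:o[1]+45,o[0]+5:o[0]+55]
c=cv2.resize(c,None,fx=14,fy=11.8,interpolation=cv2.INTER_LANCZOS4)
c=cv2.convertScaleAbs(c,alpha=1.5,beta=-40)
cv2.imwrite('pics/s17.png',c[:590])
"
```

```text
[192 202]
```

View pics/s17.png

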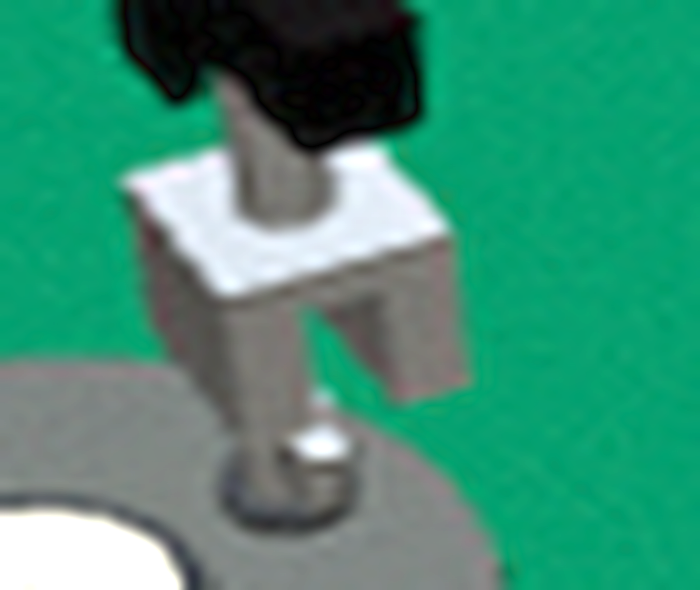

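```bash
python3 -c "
from h import *
def c(X,Y): return ((X+.5)/14-.5+197,(Y+.5)/11.8-.5+197)
a=np.radians(123);u=np.array([np.cos(a),np.sin(a)]);v=np.array([np.sin(a),-np.cos(a)])
T=plane('side',[c(218,298),c(452,235),c(120,180),c(375,150)],.1407)[:,:2];B=plane('side',[c(248,462),c(468,380)],.1002)[:,:2]
p=np.array([.488,.1166])
print('top corners u,v',((T-p)@np.c_[u,v]).round(4));print('bottom',((B-p)@np.c_[u,v]).round(4))
# reference s13
o=np.array([192,202]);d=lambda X,Y:((X+.5)/12-.5+o[0],(Y+.5)/12-.5+o[1])
p=np.array([.4901,.1178])
T=plane('side',[d(228,243),d(420,185),d(138,115),d(348,92)],.1418)[:,:2];B=plane('side',[d(243,402),d(428,340)],.1013)[:,:2]
print(((T-p)@np.c_[u,v]).round(4));print('bottom',((B-p)@np.c_[u,v]).round(4))
"
```

```text
top corners u,v [[ 0.0219  0.0204]
 [ 0.0215 -0.0239]
 [-0.0217  0.021 ]
 [-0.0107 -0.0236]]
bottom [[ 0.0276  0.0196]
 [ 0.0215 -0.0258]]
[[ 0.0216  0.0218]
 [ 0.0222 -0.02  ]
 [-0.0251  0.0226]
 [-0.0126 -0.0193]]
bottom [[ 0.024   0.022 ]
 [ 0.0236 -0.0198]]
```

Call:
{"op": "step_arm", "data": {"targets": [{"x": 0.01,"y": -0.016,"z": 0,"roll": 0,"fingers": 1},{"x": 0.02,"y": -0.016,"z": 0,"roll": 0,"fingers": 1},{"x": 0.02,"y": -0.016,"z": 0,"roll": 0,"fingers": 1},{"x": 0.02,"y": -0.016,"z": 0,"roll": 0,"fingers": 1}]}}

```text
clock: 14.73
eef_pos: [0.4918, 0.119, 0.1767]
ee_rot: [0.338, -0.621, 0.339, 0.621]
ft_force: [0.1, 0.3, -3.4]
gripper_width: 0.294
```

```bash
cat >> look.py <<'E'
def zoom(name,n=3,cx=.489,cy=.117):
    o=(proj('side',[[cx,cy,.1]])[0]-25).round().astype(int)
    a=np.mean([manip.snapshot('side') for _ in range(n)],axis=0).astype(np.uint8)
    c=a[o[1]-5:o[1]+45,o[0]+5:o[0]+55]
    c=cv2.resize(c,None,fx=14,fy=12,interpolation=cv2.INTER_LANCZOS4)
    cv2.imwrite(name,cv2.convertScaleAbs(c,alpha=1.5,beta=-40)[:590])
    print('zoom: px=(X+.5)/14-.5+%d , (Y+.5)/12-.5+%d'%(o[0]+5,o[1]-5))
E
python3 -c "
from look import *
go(.4912,.1186,.152,-147)
zoom('pics/s18.png',2)
"
```

```text
clock 14.73 pos [0.4918 0.119  0.1767] yaw -147.2 q6 0.01 q1 0.56 F [ 0.1  0.3 -3.4] T [ 0.01  0.1  -0.03] w 0.294 tilt [-8.e-04 -4.e-04 -1.e+00]
  x 0.0986 y 0.0029 z -0.0002 roll -0.0018
zoom: px=(X+.5)/14-.5+197 , (Y+.5)/12-.5+197
```

View pics/s18.png

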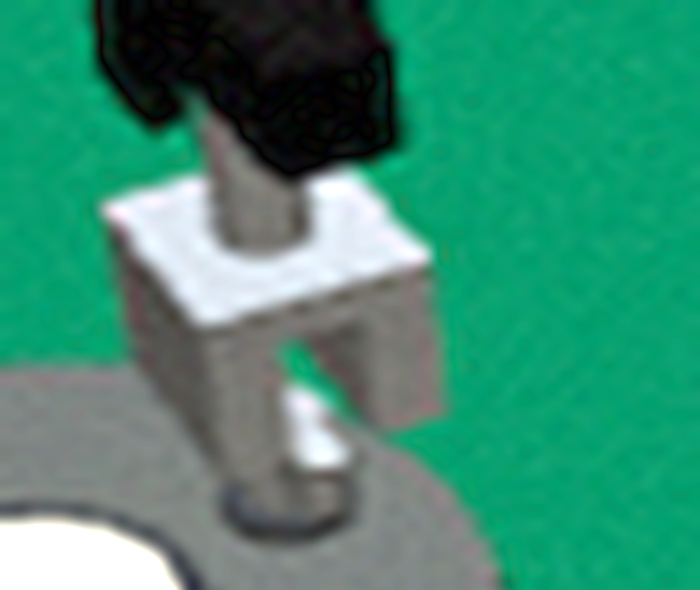

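```bash
python3 -c "
from h import *
c=lambda X,Y:((X+.5)/14-.5+197,(Y+.5)/12-.5+197)
a=np.radians(123);u=np.array([np.cos(a),np.sin(a)]);v=np.array([np.sin(a),-np.cos(a)])
B=plane('side',[c(228,485),c(443,408),c(298,462),c(380,430)],.0956)[:,:2];T=plane('side',[c(205,325),c(430,258)],.1361)[:,:2]
w=np.array([.4895,.117]);print(((B-w)@np.c_[u,v]).round(4),((T-w)@np.c_[u,v]).round(4))
W=plane('side',[c(295,467),c(350,467),c(355,450)],.09)[:,:2];print('wing end pts',((W-w)@np.c_[u,v]).round(4))
"
```

```text
[[ 0.026   0.0213]
 [ 0.0214 -0.0225]
 [ 0.0251  0.0075]
 [ 0.0226 -0.0096]] [[ 0.0225  0.0217]
 [ 0.0207 -0.0216]]
wing end pts [[ 0.0204  0.0063]
 [ 0.0249 -0.0025]
 [ 0.0204 -0.0054]]
```

Call:
{"op": "step_arm", "data": {"targets": [{"x": 0.015,"y": 0,"z": 0,"roll": 0,"fingers": 1},{"x": 0.03,"y": 0,"z": 0,"roll": 0,"fingers": 1},{"x": 0.04,"y": 0,"z": 0,"roll": 0,"fingers": 1},{"x": 0.04,"y": 0,"z": 0,"roll": 0,"fingers": 1}]}}

```text
clock: 15.17
eef_pos: [0.4916, 0.119, 0.1661]
ee_rot: [0.338, -0.621, 0.339, 0.621]
ft_force: [0.1, -0.8, -6.7]
gripper_width: 0.295
```

```bash
python3 -c "
from look import *
go(.4918,.119,.152,-147)
"
```

```text
clock 15.17 pos [0.4916 0.119  0.1661] yaw -147.2 q6 0.01 q1 0.56 F [ 0.1 -0.8 -6.7] T [-0.   -0.24  0.04] w 0.295 tilt [-1.1e-03 -2.0e-04 -1.0e+00]
  x 0.0564 y -0.0007 z -0.0006 roll -0.0019
```

Call:
{"op": "step_arm", "data": {"targets": [{"x": 0.015,"y": 0,"z": 0,"roll": 0,"fingers": 1},{"x": 0.03,"y": 0,"z": 0,"roll": 0,"fingers": 1},{"x": 0.045,"y": 0,"z": 0,"roll": 0,"fingers": 1},{"x": 0.045,"y": 0,"z": 0,"roll": 0,"fingers": 1}]}}

```text
clock: 15.5
eef_pos: [0.4923, 0.1186, 0.1584]
ee_rot: [-0.338, 0.622, -0.338, -0.621]
ft_force: [-4.0, -1.8, 9.5]
gripper_width: 0.297
```

```bash
python3 -c "
from look import *
go(.4918,.119,.151,-147)
"
```

```text
clock 15.50 pos [0.4923 0.1186 0.1584] yaw -147.1 q6 0.01 q1 0.56 F [-4.  -1.8  9.5] T [-0.56  1.55  0.04] w 0.297 tilt [ 0.0012 -0.0015 -1.    ]
  x 0.0296 y 0.0007 z 0.0024 roll -0.0008
```

Call:
{"op": "step_arm", "data": {"targets": [{"x": 0,"y": 0.007,"z": 0,"roll": 0,"fingers": 1},{"x": 0,"y": 0.007,"z": 0,"roll": 0,"fingers": 1},{"x": 0.012,"y": 0.007,"z": 0,"roll": 0,"fingers": 1},{"x": 0.012,"y": 0.007,"z": 0,"roll": 0,"fingers": 1}]}}

```text
clock: 15.83
eef_pos: [0.4923, 0.1182, 0.1574]
ee_rot: [-0.338, 0.623, -0.337, -0.62]
ft_force: [-5.2, -1.1, 18.1]
gripper_width: 0.295
```

```bash
python3 -c "
from look import *
go(.4918,.119,.151,-147)
zoom('pics/s19.png',2)
"
```

```text
clock 15.83 pos [0.4923 0.1182 0.1574] yaw -147.0 q6 0.01 q1 0.56 F [-5.2 -1.1 18.1] T [-0.37  2.    0.05] w 0.295 tilt [ 5.1e-03 -5.0e-04 -1.0e+00]
  x 0.0254 y 0.0001 z 0.0037 roll -0.0002
zoom: px=(X+.5)/14-.5+197 , (Y+.5)/12-.5+197
```

View pics/s19.png

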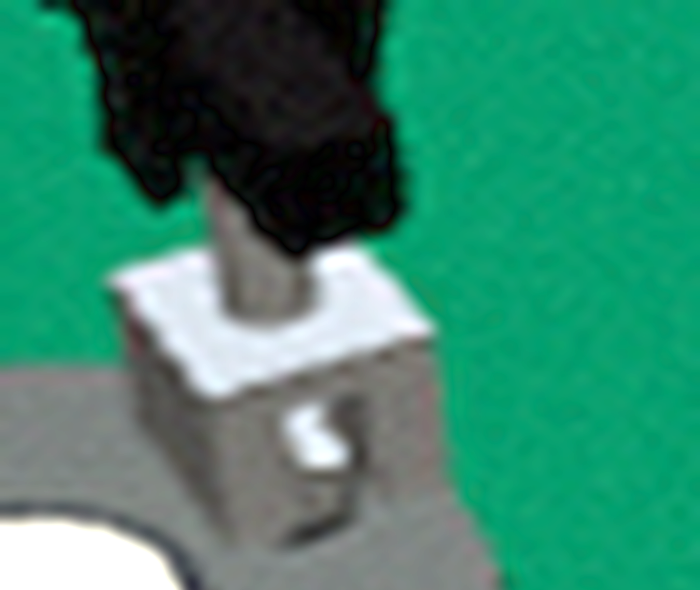

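Call:
{"op": "step_arm", "data": {"targets": [{"x": -0.006,"y": 0.002,"z": 0,"roll": 0.05,"fingers": 1},{"x": -0.008,"y": 0.002,"z": 0,"roll": 0.12,"fingers": 1},{"x": -0.008,"y": 0.002,"z": 0,"roll": 0.19,"fingers": 1},{"x": -0.008,"y": 0.002,"z": 0,"roll": 0.26,"fingers": 1},{"x": -0.008,"y": 0.002,"z": 0,"roll": 0.33,"fingers": 1}]}}

```text
clock: 16.35
eef_pos: [0.4919, 0.1177, 0.1575]
ee_rot: [-0.488, 0.514, -0.486, -0.511]
ft_force: [0.6, -3.0, 6.7]
gripper_width: 0.293
```

```bash
python3 -c "
from look import *
go(.4918,.119,.1555,-223)
zoom('pics/s20.png',1)
"
```

```text
clock 16.35 pos [0.4919 0.1177 0.1575] yaw -177.0 q6 -0.51 q1 0.56 F [ 0.6 -3.   6.7] T [-1.02  0.21  0.07] w 0.293 tilt [ 4.8e-03 -7.0e-04 -1.0e+00]
  x 0.0080 y 0.0003 z 0.0053 roll 0.5108
zoom: px=(X+.5)/14-.5+197 , (Y+.5)/12-.5+197
```

View pics/s20.png

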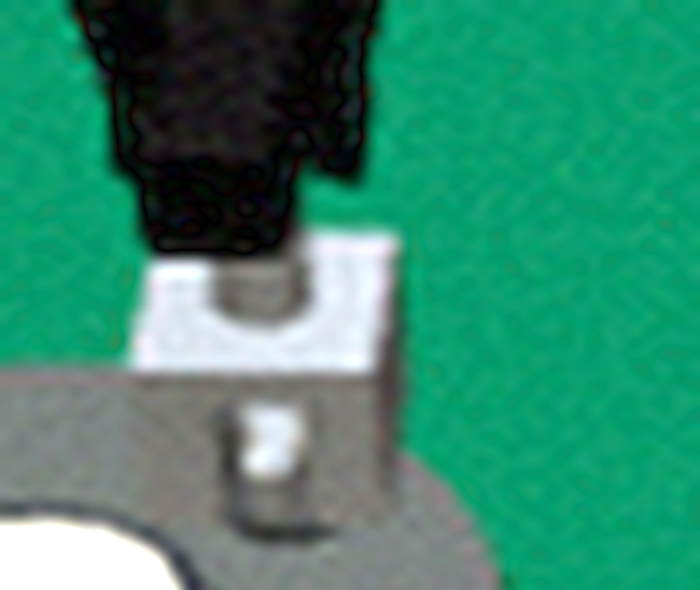

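```bash
python3 -c "
from look import *
go(.4920,.1152,.1565,-223)
"
```

```text
clock 16.40 pos [0.4919 0.1177 0.1575] yaw -177.3 q6 -0.51 q1 0.56 F [-0.4 -2.9  6.8] T [-0.89  0.28 -0.01] w 0.297 tilt [ 4.8e-03 -7.0e-04 -1.0e+00]
  x 0.0040 y 0.0002 z -0.0098 roll 0.5079
```

Call:
{"op": "step_arm", "data": {"targets": [{"x": 0,"y": 0,"z": -0.003,"roll": 0.07,"fingers": 1},{"x": 0,"y": 0,"z": -0.006,"roll": 0.14,"fingers": 1},{"x": 0,"y": 0,"z": -0.008,"roll": 0.21,"fingers": 1},{"x": 0,"y": 0,"z": -0.009,"roll": 0.28,"fingers": 1},{"x": 0,"y": 0,"z": -0.01,"roll": 0.35,"fingers": 1}]}}

```text
clock: 16.82
eef_pos: [0.4918, 0.1155, 0.1575]
ee_rot: [0.609, -0.362, 0.607, 0.36]
ft_force: [-1.6, -0.9, 8.0]
gripper_width: 0.292
```

Call:
{"op": "step_arm", "data": {"targets": [{"x": 0,"y": 0,"z": 0,"roll": 0.06,"fingers": 1},{"x": 0,"y": 0,"z": 0,"roll": 0.12,"fingers": 1},{"x": 0,"y": 0,"z": 0,"roll": 0.15,"fingers": 1},{"x": 0,"y": 0,"z": 0,"roll": 0.15,"fingers": 1}]}}

```text
clock: 17.15
eef_pos: [0.4916, 0.1153, 0.1575]
ee_rot: [0.647, -0.289, 0.644, 0.288]
ft_force: [-1.0, -1.8, 8.1]
gripper_width: 0.292
```

```bash
python3 -c "
from look import *
go(.4917,.115,.1565,-223)
zoom('pics/s21.png',2)
"
```

```text
clock 17.15 pos [0.4916 0.1153 0.1575] yaw 138.1 q6 -1.29 q1 0.55 F [-1.  -1.8  8.1] T [-0.55  0.77  0.03] w 0.292 tilt [ 3.9e-03 -5.0e-04 -1.0e+00]
  x 0.0040 y -0.0010 z -0.0005 roll 0.0128
zoom: px=(X+.5)/14-.5+197 , (Y+.5)/12-.5+197
```

View pics/s21.png

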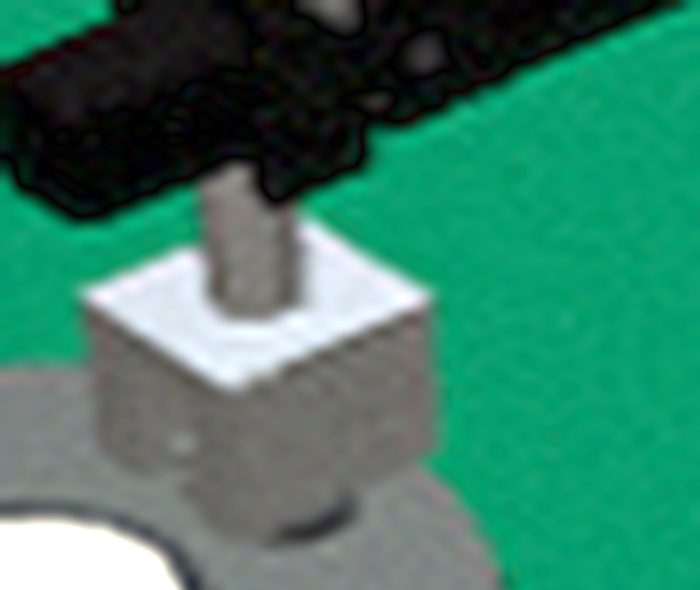

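Call:
{"op": "step_arm", "data": {"targets": [{"x": 0,"y": 0,"z": 0,"roll": 0.04,"fingers": 1},{"x": 0,"y": 0,"z": 0,"roll": 0.07,"fingers": 1},{"x": 0,"y": 0,"z": 0,"roll": 0.07,"fingers": 1},{"x": 0,"y": 0,"z": 0,"roll": 0.07,"fingers": 1}]}}

```text
clock: 17.58
eef_pos: [0.4915, 0.1151, 0.1575]
ee_rot: [0.661, -0.254, 0.659, 0.252]
ft_force: [-1.5, -2.1, 8.5]
gripper_width: 0.293
```

```bash
python3 -c "
from look import *
go(.4917,.115,.1565,-223)
"
```

```text
clock 17.58 pos [0.4915 0.1151 0.1575] yaw 131.9 q6 -1.39 q1 0.55 F [-1.5 -2.1  8.5] T [-0.66  0.8   0.09] w 0.293 tilt [ 3.5e-03 -8.0e-04 -1.0e+00]
  x 0.0038 y -0.0009 z 0.0004 roll -0.0563
```

Back off slightly within the play and lift, then look.

Call:
{"op": "step_arm", "data": {"targets": [{"x": -0.02,"y": 0,"z": 0,"roll": -0.03,"fingers": 1},{"x": -0.06,"y": 0,"z": 0,"roll": -0.03,"fingers": 1},{"x": -0.12,"y": 0,"z": 0,"roll": -0.03,"fingers": 1},{"x": -0.2,"y": 0,"z": 0,"roll": -0.03,"fingers": 1},{"x": -0.26,"y": 0,"z": 0,"roll": -0.03,"fingers": 1}]}}

```text
clock: 18.0
eef_pos: [0.4905, 0.1154, 0.2209]
ee_rot: [0.654, -0.268, 0.654, 0.268]
ft_force: [0.8, 0.4, -2.3]
gripper_width: 0.289
```

```bash
python3 -c "
from look import *
from wings import *
go(.568,.202,.22,173)
a=manip.snapshot('side')
wings(a,n='side')
cv2.imwrite('pics/s22.png',cv2.resize(a[190:290,140:260],None,fx=6,fy=6,interpolation=cv2.INTER_CUBIC))
go()
"
```

```text
clock 18.00 pos [0.4905 0.1154 0.2209] yaw 134.5 q6 -1.35 q1 0.55 F [ 0.8  0.4 -2.3] T [ 0.08 -0.1  -0.03] w 0.289 tilt [ 6.e-04 -2.e-04 -1.e+00]
  x 0.0035 y 0.0295 z 0.4640 roll -0.4273
140 [([0.5723, 0.1192], np.float64(137.1)), ([0.4901, 0.117], np.float64(44.8)), ([0.5693, 0.2018], np.float64(82.3)), ([0.4638, 0.2635], np.float64(51.9))]
150 [([0.5724, 0.1192], np.float64(137.1)), ([0.4898, 0.1169], np.float64(45.0)), ([0.5694, 0.2019], np.float64(82.3)), ([0.4637, 0.2632], np.float64(50.8))]
160 [([0.5721, 0.1195], np.float64(138.1)), ([0.4897, 0.1169], np.float64(44.3)), ([0.5695, 0.2019], np.float64(82.4)), ([0.4637, 0.2632], np.float64(50.9)), ([0.5053, 0.2986], np.float64(2.6))]
clock 18.05 pos [0.4923 0.116  0.2242] yaw 134.6 q6 -1.35 q1 0.55 F [1.4 0.2 0.5] T [ 0.03 -0.22 -0.03] w 0.295 tilt [ 0.0068  0.0018 -1.    ]
  x 0.0000 y 0.0000 z 0.0000 roll 0.0000
```

View pics/s22.png

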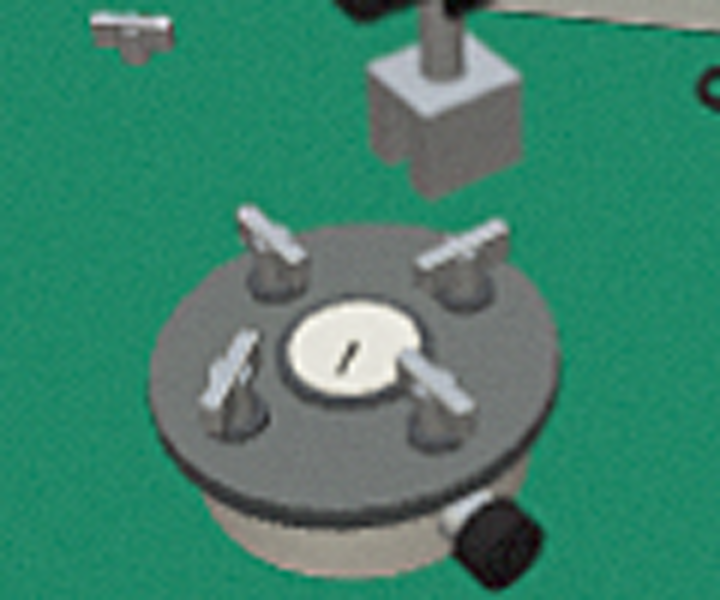

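```bash
python3 -c "
from look import *
go(.571,.2018,.215,173)
"
```

```text
clock 18.05 pos [0.4923 0.116  0.2242] yaw 134.6 q6 -1.35 q1 0.55 F [1.4 0.2 0.5] T [ 0.03 -0.22 -0.03] w 0.295 tilt [ 0.0068  0.0018 -1.    ]
  x 0.0394 y 0.0237 z 0.4649 roll -0.4268
```

Call:
{"op": "step_arm", "data": {"targets": [{"x": 0,"y": 0,"z": 0.12,"roll": -0.075,"fingers": 1},{"x": 0,"y": 0.01,"z": 0.24,"roll": -0.15,"fingers": 1},{"x": 0,"y": 0.02,"z": 0.36,"roll": -0.225,"fingers": 1},{"x": 0.02,"y": 0.022,"z": 0.462,"roll": -0.3,"fingers": 1},{"x": 0.04,"y": 0.022,"z": 0.462,"roll": -0.37,"fingers": 1}]}}

```text
clock: 18.47
eef_pos: [0.5719, 0.2038, 0.2083]
ee_rot: [0.549, -0.447, 0.547, 0.446]
ft_force: [-0.2, -1.0, -3.3]
gripper_width: 0.292
```

```bash
python3 -c "
from look import *
go(.571,.2018,.184,173)
"
```

```text
clock 18.47 pos [0.5719 0.2038 0.2083] yaw 168.3 q6 -0.81 q1 0.61 F [-0.2 -1.  -3.3] T [-0.09  0.    0.08] w 0.292 tilt [ 0.0025  0.0012 -1.    ]
  x 0.0972 y 0.0020 z -0.0085 roll -0.0525
```

Call:
{"op": "step_arm", "data": {"targets": [{"x": 0.03,"y": 0.002,"z": -0.008,"roll": -0.05,"fingers": 1},{"x": 0.07,"y": 0.002,"z": -0.008,"roll": -0.05,"fingers": 1},{"x": 0.1,"y": 0.002,"z": -0.008,"roll": -0.05,"fingers": 1},{"x": 0.1,"y": 0.002,"z": -0.008,"roll": -0.05,"fingers": 1},{"x": 0.1,"y": 0.002,"z": -0.008,"roll": -0.05,"fingers": 1}]}}

```text
clock: 18.88
eef_pos: [0.5674, 0.1981, 0.1841]
ee_rot: [0.532, -0.465, 0.533, 0.465]
ft_force: [0.5, 1.1, -2.4]
gripper_width: 0.293
```

```bash
python3 -c "
from look import *
go(.571,.2018,.184,173)
zoom('pics/s23.png',2,.569,.202)
go()
"
```

```text
clock 18.88 pos [0.5674 0.1981 0.1841] yaw 172.3 q6 -0.74 q1 0.61 F [ 0.5  1.1 -2.4] T [ 0.03 -0.01 -0.01] w 0.293 tilt [-0.0012 -0.001  -1.    ]
  x 0.0004 y -0.0123 z 0.0167 roll -0.0081
zoom: px=(X+.5)/14-.5+157 , (Y+.5)/12-.5+218
clock 18.98 pos [0.5681 0.1985 0.1854] yaw 172.3 q6 -0.74 q1 0.61 F [ 0.3 -0.2 -2.2] T [ 0.05  0.09 -0.04] w 0.295 tilt [ 1.1e-03  4.0e-04 -1.0e+00]
  x 0.0000 y 0.0000 z 0.0000 roll 0.0000
```

View pics/s23.png

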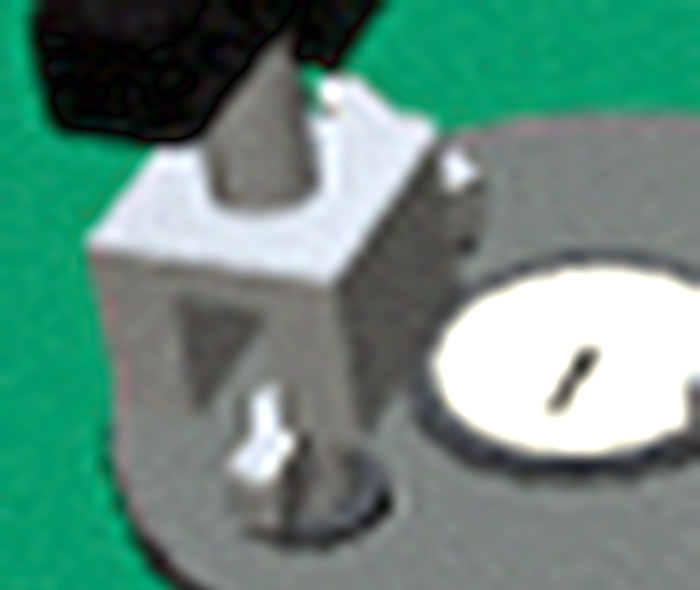

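```bash
python3 -c "
from h import *
c=lambda X,Y:((X+.5)/14-.5+157,(Y+.5)/12-.5+218)
a=np.radians(82.3);u=np.array([np.cos(a),np.sin(a)]);v=np.array([np.sin(a),-np.cos(a)])
T=plane('side',[c(90,243),c(330,285),c(437,130)],.1445)[:,:2]
B=plane('side',[c(370,425),c(200,410)],.104)[:,:2]
p=np.array([.5680,.1984]);w=np.array([.5694,.2018])
for r in(p,w): print(((T-r)@np.c_[u,v]).round(4).tolist(),((B-r)@np.c_[u,v]).round(4).tolist())
print('wing-TCP in u,v',((w-p)@np.c_[u,v]).round(4))
e=T[0]-T[1];print('front edge angle',np.degrees(np.arctan2(e[1],e[0]))); e=T[1]-T[2];print('right edge',np.degrees(np.arctan2(e[1],e[0])))
"
```

```text
[[0.023, 0.0219], [0.0244, -0.0202], [-0.0212, -0.021]] [[0.02, -0.0208], [0.0231, 0.0081]]
[[0.0194, 0.021], [0.0208, -0.0212], [-0.0247, -0.0219]] [[0.0165, -0.0218], [0.0195, 0.0072]]
wing-TCP in u,v [0.0036 0.0009]
front edge angle -9.560183874665672
right edge 81.39144253870944
```

```bash
python3 -c "
from look import *
go(.5687,.202,.166,172.5)
"
```

```text
clock 18.98 pos [0.5681 0.1985 0.1854] yaw 172.3 q6 -0.74 q1 0.61 F [ 0.3 -0.2 -2.2] T [ 0.05  0.09 -0.04] w 0.295 tilt [ 1.1e-03  4.0e-04 -1.0e+00]
  x 0.0774 y -0.0005 z 0.0142 roll -0.0022
```

Call:
{"op": "step_arm", "data": {"targets": [{"x": 0,"y": 0,"z": 0.014,"roll": 0,"fingers": 1},{"x": 0.02,"y": 0,"z": 0.014,"roll": 0,"fingers": 1},{"x": 0.05,"y": 0,"z": 0.014,"roll": 0,"fingers": 1},{"x": 0.075,"y": 0,"z": 0.014,"roll": 0,"fingers": 1},{"x": 0.075,"y": 0,"z": 0.014,"roll": 0,"fingers": 1}]}}

```text
clock: 19.4
eef_pos: [0.5688, 0.2021, 0.1668]
ee_rot: [0.533, -0.466, 0.532, 0.465]
ft_force: [1.5, -2.5, -0.2]
gripper_width: 0.294
```

```bash
python3 -c "
from look import *
go(.5687,.202,.155,172.5)
"
```

```text
clock 19.40 pos [0.5688 0.2021 0.1668] yaw 172.4 q6 -0.74 q1 0.61 F [ 1.5 -2.5 -0.2] T [-0.33 -0.4  -0.05] w 0.294 tilt [ 1.9e-03  1.0e-04 -1.0e+00]
  x 0.0471 y 0.0004 z -0.0005 roll -0.0013
```

Call:
{"op": "step_arm", "data": {"targets": [{"x": 0.02,"y": 0,"z": 0,"roll": 0,"fingers": 1},{"x": 0.04,"y": 0,"z": 0,"roll": 0,"fingers": 1},{"x": 0.045,"y": 0,"z": 0,"roll": 0,"fingers": 1},{"x": 0.045,"y": 0,"z": 0,"roll": 0,"fingers": 1}]}}

```text
clock: 19.73
eef_pos: [0.5693, 0.2024, 0.158]
ee_rot: [0.533, -0.467, 0.531, 0.465]
ft_force: [-3.9, 0.0, 11.9]
gripper_width: 0.297
```

```bash
python3 -c "
from look import *
go(.5687,.202,.155,172.5)
"
```

```text
clock 19.73 pos [0.5693 0.2024 0.158 ] yaw 172.4 q6 -0.74 q1 0.61 F [-3.9  0.  11.9] T [ 0.03  1.34 -0.02] w 0.297 tilt [ 0.0041  0.001  -1.    ]
  x 0.0121 y 0.0022 z -0.0019 roll -0.0009
```

Call:
{"op": "step_arm", "data": {"targets": [{"x": 0.008,"y": 0.004,"z": 0,"roll": 0.04,"fingers": 1},{"x": 0.006,"y": 0.004,"z": 0,"roll": 0.11,"fingers": 1},{"x": 0.004,"y": 0.004,"z": 0,"roll": 0.18,"fingers": 1},{"x": 0,"y": 0.004,"z": 0,"roll": 0.25,"fingers": 1},{"x": 0,"y": 0.004,"z": 0,"roll": 0.32,"fingers": 1}]}}

```text
clock: 20.15
eef_pos: [0.5692, 0.2022, 0.158]
ee_rot: [0.634, -0.318, 0.63, 0.317]
ft_force: [-0.6, -1.8, 10.4]
gripper_width: 0.292
```

Call:
{"op": "step_arm", "data": {"targets": [{"x": 0,"y": 0,"z": 0,"roll": 0.04,"fingers": 1},{"x": 0,"y": 0,"z": 0,"roll": 0.08,"fingers": 1},{"x": 0,"y": 0,"z": 0,"roll": 0.09,"fingers": 1},{"x": 0,"y": 0,"z": 0,"roll": 0.09,"fingers": 1}]}}

```text
clock: 20.48
eef_pos: [0.5693, 0.202, 0.158]
ee_rot: [0.654, -0.274, 0.65, 0.273]
ft_force: [-0.6, -1.5, 9.5]
gripper_width: 0.289
```

```bash
python3 -c "
from look import *
go(.5687,.202,.155,134.5)
"
```

```text
clock 20.48 pos [0.5693 0.202  0.158 ] yaw 135.5 q6 -1.39 q1 0.61 F [-0.6 -1.5  9.5] T [-0.66  0.33  0.1 ] w 0.289 tilt [ 5.9e-03  3.0e-04 -1.0e+00]
  x 0.0121 y 0.0016 z -0.0018 roll 0.0112
```

Call:
{"op": "step_arm", "data": {"targets": [{"x": 0,"y": 0,"z": 0,"roll": 0.013,"fingers": 1},{"x": 0,"y": 0,"z": 0,"roll": 0.013,"fingers": 1}]}}

```text
clock: 20.65
eef_pos: [0.5693, 0.202, 0.158]
ee_rot: [0.657, -0.267, 0.653, 0.266]
ft_force: [-1.2, -0.9, 10.1]
gripper_width: 0.292
```

Call:
{"op": "step_arm", "data": {"targets": [{"x": -0.02,"y": 0,"z": 0,"roll": -0.03,"fingers": 1},{"x": -0.06,"y": 0,"z": 0,"roll": -0.03,"fingers": 1},{"x": -0.12,"y": 0,"z": 0,"roll": -0.03,"fingers": 1},{"x": -0.2,"y": 0,"z": 0,"roll": -0.03,"fingers": 1},{"x": -0.3,"y": 0,"z": 0,"roll": -0.03,"fingers": 1}]}}

```text
clock: 21.07
eef_pos: [0.5659, 0.2014, 0.2271]
ee_rot: [0.646, -0.282, 0.651, 0.282]
ft_force: [0.2, 0.1, -2.6]
gripper_width: 0.293
```

```bash
python3 -c "
from look import *
from wings import *
go(.5785,-.247,.24,-97)
a=manip.snapshot('side')
wings(a,n='side')
cv2.imwrite('pics/s24.png',cv2.resize(a[190:290,140:260],None,fx=6,fy=6,interpolation=cv2.INTER_CUBIC))
go(.5785,-.247,.24,-97)
"
```

```text
clock 21.07 pos [0.5659 0.2014 0.2271] yaw 136.9 q6 -1.36 q1 0.61 F [ 0.2  0.1 -2.6] T [ 0.05 -0.09 -0.01] w 0.293 tilt [-0.0059 -0.0027 -1.    ]
  x -0.0471 y -1.2616 z -1.2760 roll -1.4008
140 [([0.49, 0.117], np.float64(45.1)), ([0.5698, 0.2017], np.float64(46.7)), ([0.4639, 0.2634], np.float64(51.0))]
150 [([0.4897, 0.1169], np.float64(44.9)), ([0.57, 0.2018], np.float64(46.6)), ([0.4638, 0.2633], np.float64(50.8)), ([0.508, 0.2925], np.float64(176.3))]
160 [([0.4896, 0.1167], np.float64(44.5)), ([0.5704, 0.202], np.float64(46.5)), ([0.4639, 0.2633], np.float64(51.4))]
clock 21.12 pos [0.5692 0.2024 0.2346] yaw 137.0 q6 -1.36 q1 0.61 F [1.8 0.4 2.8] T [-0.   -0.41 -0.03] w 0.295 tilt [ 0.0062  0.0015 -1.    ]
  x -0.0243 y -1.2531 z -1.2896 roll -1.3999
```

View pics/s24.png

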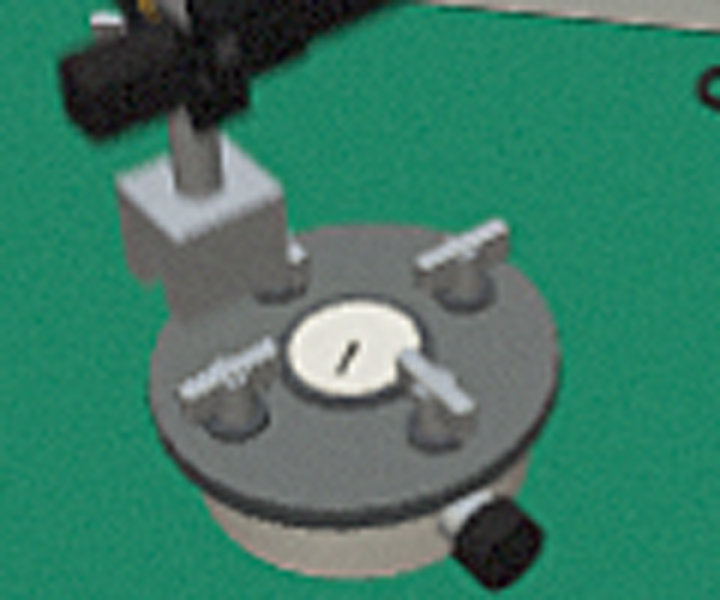

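Call:
{"op": "step_arm", "data": {"targets": [{"x": -0.04,"y": -0.11,"z": -0.11,"roll": 0,"fingers": 1},{"x": -0.08,"y": -0.22,"z": -0.22,"roll": 0.06,"fingers": 1},{"x": -0.08,"y": -0.33,"z": -0.33,"roll": 0.12,"fingers": 1},{"x": -0.08,"y": -0.44,"z": -0.44,"roll": 0.18,"fingers": 1},{"x": -0.08,"y": -0.55,"z": -0.55,"roll": 0.24,"fingers": 1}]}}

```text
clock: 21.53
eef_pos: [0.5733, 0.0062, 0.2488]
ee_rot: [0.69, -0.154, 0.69, 0.154]
ft_force: [0.9, 0.1, -2.9]
gripper_width: 0.296
```

```bash
python3 -c "
from look import *
go(.5785,-.247,.22,83)
"
```

```text
clock 21.53 pos [0.5733 0.0062 0.2488] yaw 115.1 q6 -1.43 q1 0.29 F [ 0.9  0.1 -2.9] T [-0.04 -0.12  0.03] w 0.296 tilt [-9.e-04  4.e-04 -1.e+00]
  x 0.1147 y -0.9260 z -0.4111 roll 0.3570
```

Call:
{"op": "step_arm", "data": {"targets": [{"x": 0,"y": -0.15,"z": -0.06,"roll": 0.06,"fingers": 1},{"x": 0,"y": -0.3,"z": -0.13,"roll": 0.12,"fingers": 1},{"x": 0,"y": -0.45,"z": -0.2,"roll": 0.18,"fingers": 1},{"x": 0,"y": -0.6,"z": -0.27,"roll": 0.24,"fingers": 1},{"x": 0,"y": -0.75,"z": -0.33,"roll": 0.3,"fingers": 1}]}}

```text
clock: 21.95
eef_pos: [0.5788, -0.1989, 0.2485]
ee_rot: [0.707, 0.012, 0.708, -0.012]
ft_force: [0.8, -0.0, -2.3]
gripper_width: 0.292
```

```bash
python3 -c "
from look import *
go(.5785,-.247,.13,83)
"
```

```text
clock 21.95 pos [ 0.5788 -0.1989  0.2485] yaw 88.1 q6 -1.54 q1 -0.07 F [ 0.8 -0.  -2.3] T [ 0.07 -0.21 -0.  ] w 0.292 tilt [-1.4e-03  8.0e-04 -1.0e+00]
  x 0.4739 y -0.1928 z 0.0060 roll 0.0565
```

Call:
{"op": "step_arm", "data": {"targets": [{"x": 0,"y": -0.12,"z": 0.006,"roll": 0.03,"fingers": 1},{"x": 0.08,"y": -0.18,"z": 0.006,"roll": 0.056,"fingers": 1},{"x": 0.2,"y": -0.18,"z": 0.006,"roll": 0.056,"fingers": 1},{"x": 0.32,"y": -0.18,"z": 0.006,"roll": 0.056,"fingers": 1},{"x": 0.4,"y": -0.18,"z": 0.006,"roll": 0.056,"fingers": 1}]}}

```text
clock: 22.37
eef_pos: [0.5776, -0.242, 0.1451]
ee_rot: [0.704, 0.043, 0.708, -0.041]
ft_force: [-0.9, 0.6, -3.7]
gripper_width: 0.296
```

```bash
python3 -c "
from look import *
go(.5785,-.247,.0841,83)
a=manip.snapshot('side')
cv2.imwrite('pics/s25.png',cv2.resize(a[110:210,160:280],None,fx=6,fy=6,interpolation=cv2.INTER_CUBIC))
go(.5785,-.247,.0841,83)
b=manip.snapshot('top');cv2.imwrite('pics/t25.png',b)
from wings import *
wings(b)
"
```

```text
clock 22.37 pos [ 0.5776 -0.242   0.1451] yaw 83.2 q6 -1.55 q1 -0.14 F [-0.9  0.6 -3.7] T [-0.    0.1   0.06] w 0.296 tilt [-0.0053  0.0025 -1.    ]
  x 0.2439 y -0.0199 z 0.0072 roll 0.0022
clock 22.42 pos [ 0.5755 -0.241   0.141 ] yaw 83.2 q6 -1.55 q1 -0.14 F [-1.6  0.3 -7.1] T [ 0.12  0.26 -0.03] w 0.296 tilt [-0.0124  0.0048 -0.9999]
  x 0.2275 y -0.0230 z 0.0176 roll 0.0019
140 [([0.5714, 0.1193], np.float64(136.1)), ([0.5671, 0.2026], np.float64(46.9)), ([0.4846, 0.2002], np.float64(136.8)), ([0.4889, 0.118], np.float64(44.4))]
150 [([0.5718, 0.1188], np.float64(136.3)), ([0.5664, 0.2023], np.float64(46.3)), ([0.4848, 0.2001], np.float64(136.3)), ([0.489, 0.1182], np.float64(43.2))]
160 [([0.572, 0.1183], np.float64(136.0)), ([0.5665, 0.2025], np.float64(46.3)), ([0.4889, 0.1181], np.float64(42.4)), ([0.4848, 0.2001], np.float64(136.6))]
```

View pics/s25.png

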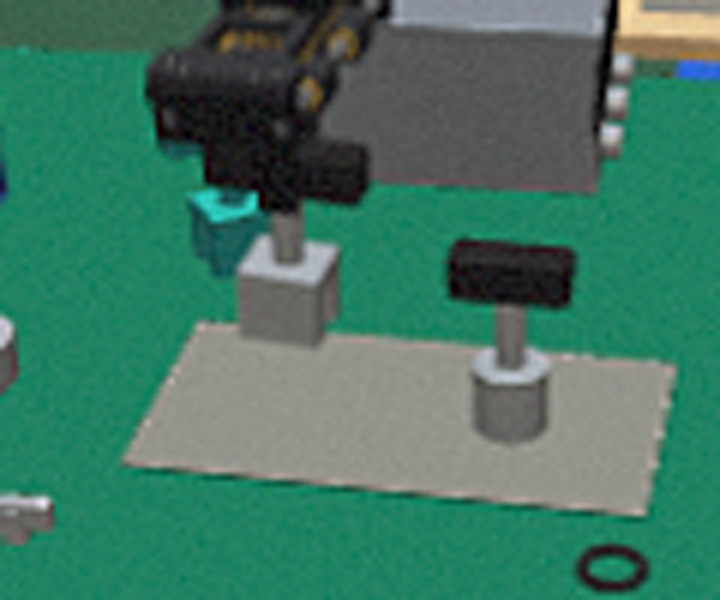

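Call:
{"op": "step_arm", "data": {"targets": [{"x": 0.06,"y": -0.02,"z": 0.01,"roll": 0,"fingers": 1},{"x": 0.12,"y": -0.02,"z": 0.01,"roll": 0,"fingers": 1},{"x": 0.18,"y": -0.02,"z": 0.01,"roll": 0,"fingers": 1},{"x": 0.19,"y": -0.02,"z": 0.01,"roll": 0,"fingers": 1},{"x": 0.19,"y": -0.02,"z": 0.01,"roll": 0,"fingers": 1}]}}

```text
clock: 22.88
eef_pos: [0.5818, -0.2472, 0.1022]
ee_rot: [0.706, 0.041, 0.706, -0.041]
ft_force: [0.7, -1.5, -2.4]
gripper_width: 0.29
```

```bash
python3 -c "
from look import *
go(.5785,-.247,.0841,83)
"
```

```text
clock 22.88 pos [ 0.5818 -0.2472  0.1022] yaw 83.4 q6 -1.54 q1 -0.15 F [ 0.7 -1.5 -2.4] T [-0.02  0.01  0.02] w 0.290 tilt [-1.e-03 -1.e-04 -1.e+00]
  x 0.0723 y -0.0006 z -0.0132 roll 0.0039
```

Call:
{"op": "step_arm", "data": {"targets": [{"x": 0.02,"y": 0,"z": 0,"roll": 0,"fingers": 1},{"x": 0.04,"y": 0,"z": 0,"roll": 0,"fingers": 1},{"x": 0.055,"y": 0,"z": 0,"roll": 0,"fingers": 1},{"x": 0.066,"y": 0,"z": 0,"roll": 0,"fingers": 1},{"x": 0.066,"y": 0,"z": 0,"roll": 0,"fingers": 1}]}}

```text
clock: 23.3
eef_pos: [0.5815, -0.2472, 0.0853]
ee_rot: [0.706, 0.041, 0.706, -0.041]
ft_force: [0.3, 1.0, -3.1]
gripper_width: 0.294
```

```bash
python3 -c "
from look import *
go(.5785,-.247,.0841,83)
"
```

```text
clock 23.30 pos [ 0.5815 -0.2472  0.0853] yaw 83.3 q6 -1.54 q1 -0.15 F [ 0.3  1.  -3.1] T [ 0.03  0.06 -0.02] w 0.294 tilt [-9.e-04  3.e-04 -1.e+00]
  x 0.0048 y -0.0007 z -0.0120 roll 0.0036
```

Call:
{"op": "step_arm", "data": {"targets": [{"x": 0.006,"y": 0,"z": 0,"roll": 0,"fingers": 1},{"x": 0.01,"y": 0,"z": 0,"roll": 0,"fingers": 1},{"x": 0.01,"y": 0,"z": 0,"roll": 0,"fingers": 1}]}}

```text
clock: 23.55
eef_pos: [0.5824, -0.2475, 0.0848]
ee_rot: [0.706, 0.041, 0.705, -0.041]
ft_force: [-0.6, 0.9, 3.5]
gripper_width: 0.296
```

```bash
python3 -c "
from look import *
go(.5785,-.247,.0841,83)
"
```

```text
clock 23.55 pos [ 0.5824 -0.2475  0.0848] yaw 83.4 q6 -1.54 q1 -0.15 F [-0.6  0.9  3.5] T [ 0.35  0.55 -0.06] w 0.296 tilt [ 1.3e-03 -8.0e-04 -1.0e+00]
  x 0.0030 y 0.0001 z -0.0157 roll 0.0041
```

On the mat. Open slowly, then wide.

Call:
{"op": "step_arm", "data": {"targets": [{"x": 0,"y": 0,"z": 0,"roll": 0,"fingers": 0.6},{"x": 0,"y": 0,"z": 0,"roll": 0,"fingers": 0.5},{"x": 0,"y": 0,"z": 0,"roll": 0,"fingers": 0.4},{"x": 0,"y": 0,"z": 0,"roll": 0,"fingers": 0.2},{"x": 0,"y": 0,"z": 0,"roll": 0,"fingers": 0.2}], "newtons": 20}}

```text
clock: 23.97
eef_pos: [0.5819, -0.2473, 0.0832]
ee_rot: [0.706, 0.041, 0.706, -0.041]
ft_force: [0.4, -0.0, 0.6]
gripper_width: 0.587
```

Call:
{"op": "step_arm", "data": {"targets": [{"x": 0,"y": 0,"z": 0,"roll": 0,"fingers": 0.2},{"x": 0,"y": 0,"z": 0,"roll": 0,"fingers": 0.2},{"x": -0.05,"y": 0,"z": 0,"roll": 0,"fingers": 0.2},{"x": -0.12,"y": 0,"z": 0,"roll": 0,"fingers": 0.2},{"x": -0.25,"y": 0,"z": 0,"roll": 0,"fingers": 0.2}]}}

```text
clock: 24.38
eef_pos: [0.5795, -0.2466, 0.1427]
ee_rot: [0.703, 0.042, 0.709, -0.041]
ft_force: [1.0, 0.5, -0.8]
gripper_width: 0.794
```

Call:
{"op": "step_arm", "data": {"targets": [{"x": -0.15,"y": 0,"z": 0,"roll": 0,"fingers": 0.2},{"x": -0.3,"y": 0,"z": 0,"roll": 0,"fingers": 0.2},{"x": -0.45,"y": 0,"z": 0,"roll": 0,"fingers": 0.2},{"x": -0.5,"y": 0,"z": 0,"roll": 0,"fingers": 0.2},{"x": -0.5,"y": 0,"z": 0,"roll": 0,"fingers": 0.2}]}}

```text
clock: 24.8
eef_pos: [0.5838, -0.248, 0.2764]
ee_rot: [0.709, 0.04, 0.702, -0.042]
ft_force: [-0.1, -0.7, -0.2]
gripper_width: 0.8
```

```bash
python3 -c "
from look import *
from wings import *
go()
a=manip.snapshot('side');b=manip.snapshot('top')
cv2.imwrite('pics/s26.png',np.hstack([cv2.resize(a,(400,300)),cv2.resize(b,(400,300))]))
cv2.imwrite('pics/s27.png',cv2.resize(a[110:210,160:280],None,fx=6,fy=6,interpolation=cv2.INTER_CUBIC))
cv2.imwrite('pics/top26.png',b)
wings(a,n='side');wings(b)
"
```

```text
clock 24.80 pos [ 0.5838 -0.248   0.2764] yaw 83.4 q6 -1.54 q1 -0.15 F [-0.1 -0.7 -0.2] T [-0.05  0.02 -0.03] w 0.800 tilt [ 0.0098 -0.0029 -0.9999]
  x 0.0000 y 0.0000 z 0.0000 roll 0.0000
140 [([0.5725, 0.1192], np.float64(137.1)), ([0.4899, 0.1169], np.float64(45.1)), ([0.5699, 0.2018], np.float64(46.9)), ([0.4638, 0.2633], np.float64(50.9))]
150 [([0.5723, 0.1194], np.float64(138.1)), ([0.4898, 0.117], np.float64(44.7)), ([0.5701, 0.2018], np.float64(46.6)), ([0.4639, 0.2633], np.float64(51.5)), ([0.5055, 0.2985], np.float64(2.1))]
160 [([0.5724, 0.1192], np.float64(138.1)), ([0.4896, 0.1166], np.float64(44.5)), ([0.5705, 0.202], np.float64(46.3)), ([0.4637, 0.263], np.float64(50.1))]
140 [([0.5715, 0.1193], np.float64(136.1)), ([0.567, 0.2026], np.float64(46.1)), ([0.4845, 0.2007], np.float64(137.3)), ([0.4892, 0.1183], np.float64(43.6))]
150 [([0.5715, 0.1187], np.float64(136.4)), ([0.5662, 0.2022], np.float64(46.5)), ([0.4849, 0.1999], np.float64(136.7)), ([0.489, 0.1183], np.float64(42.6))]
160 [([0.572, 0.118], np.float64(136.2)), ([0.5662, 0.2021], np.float64(46.7)), ([0.4889, 0.118], np.float64(41.7)), ([0.4842, 0.2005], np.float64(136.4))]
```

View pics/s26.png

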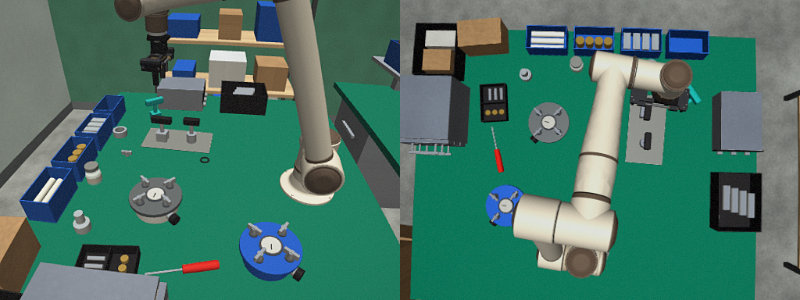

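View pics/s27.png

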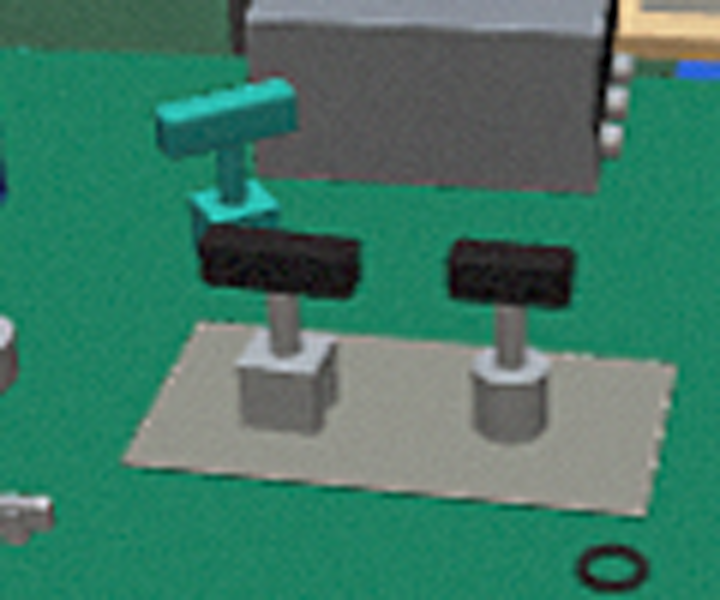

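Call:
{"op": "step_arm", "data": {"targets": [{"x": 0,"y": 0,"z": 0,"roll": 0,"fingers": 0.2},{"x": 0,"y": 0,"z": 0,"roll": 0,"fingers": 0.2},{"x": 0,"y": 0,"z": 0,"roll": 0,"fingers": 0.2}]}}

```text
clock: 25.15
eef_pos: [0.5814, -0.2471, 0.2691]
ee_rot: [0.705, 0.041, 0.707, -0.041]
ft_force: [0.9, 0.4, -0.0]
gripper_width: 0.8
```

```bash
python3 -c "
from bench import manip
print(manip.job_done())"
```

```text
the job is handed in; nothing more can be done
None
```

I tightened the two loose wing screws (wing1 and wing3) in the order asked and stood the fork-ended key back upright on the mat. I handed the job in at about 25 s.

- **Order:** wing1 went from about 128° to 82°, roughly 56 % of the way. Then wing3 went fully home, and then wing1 fully home. "Home" is about 47° by both cameras.
- **Last checks:** wing1 reads 46–47° in both views. Wing3 reads 44.5–45° from the side and 42–44° from the top, so it is about 2–5° past pointing at the centre, short of the 7° stop. The two tight screws still read 136–138°, unchanged. The key stands upright on the mat, the other key was not touched, and the arm is clear of everything.
- **What went less well:** the first try at fitting the key over wing3 sat on the wing and the wrist read about 46 N before I lifted and realigned. The key also fitted with more friction than expected: I stopped pushing it down at 74–77 mm above the bench, at or just above the top of the stated 66–76 mm range (about 77 mm on wing1's last turn). Both wings turned with the key all the same.

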